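# Index the revolving tantalus and lock the empty flask away in it

### The arm

A 6-joint arm with a two-finger parallel gripper is mounted at the origin on the work surface. World frame = base frame: x ahead of the robot, y to its left, z up, the work surface at z = 0. Lengths are in m, angles in degrees, forces in N, time in s.
With the tool pointing down it reaches from about 0.375 to 0.9 m from the base axis. Payload 3.1 kg.
Tool frame: the origin (TCP) lies on the centre line of the jaws, within the pads' length; the fingertips stand 8 mm ahead of it and the grasp point (between the pads) lies 11 mm behind it (bot.tip_extent is the distance from the TCP to the fingertips, in m); z points along the fingers, y is the line along which they close (so a half turn about z gives the same grasp; the last joint's range is limited). The gripper opens to 87 mm and grips with 3 to 60 N. Pads are 19 mm wide; open, the fingers measure 117 mm over their backs; the gripper's body (75 mm by 190 mm) begins 51 mm behind the grasp point.
Start: joints at [-85.514, 30.224, 82.088, -0, 67.689, -10.227], TCP at [0.159, -0.604, 0.209] pointing down, gripper open.
Joint ranges: [-176.69, 176.69], [-43.24, 126.21], [12.49, 139.97], [-82, 262], [0, 151.66], [-163.58, 163.58]. Speed limits (degrees/s): [159.86, 159.86, 180, 180, 180, 180].

### API

Orientations are given as a 3x3 rotation matrix whose columns are the frame's x, y, z axes.
In Python, from rig import bot, vision, workorder gives the robot as it stands.
- The arm moves only by the shell command python3 -m handwheel 'ROWS'. ROWS is JSON, a list of rows, each an object with "delta_rot": the turn, a rotation vector about the tool's x, y, z in rad, a list of three; "xyz": the shift along the tool's x, y, z in mm, a list of three; "hand": the closure, from -1 (fully open) to 1 (shut). A call has exactly 5 rows; each row is the pose to reach, as a shift and turn from the pose commanded when the call began, along the tool's axes at that moment; what a row does not reach only later rows make up. A row lasts 1/8 s, in which the tool goes at most 62.5 mm and 10.7 degrees, less where a joint would pass 70% of its speed; a pose out of reach is approached as far as the arm can. A call with a gripper value outside its range is refused whole. The fingers move at their own pace and stop on an object; the grip force is fixed at half the most. Time passes only in rows, so rows that repeat a pose let the fingers close, or fill a call up. It gives the time, the measured TCP pose, the force, the opening and the grip force at its end, in the units of the state.
- bot.read_state(): the state, without advancing time (a new reading comes with each control period).
- vision.capture(name): name is "scene" or "top" or "wrist"; returns the picture (384x512x3 uint8, red, green, blue); there is no depth.
- vision.camera_model(name): a dict with "camera_matrix" (3x3 intrinsics, pixels), "camera_from_world" (4x4, takes a point from world to camera coordinates). Camera axes: x right, y up, looking along -z (the intrinsics and any distortion apply to the point x, -y, -z); pixel columns grow to the right and rows downward; lengths in m; the calibration is good to about 2 mm. A picture is of the moment at which its call begins: read the wrist's pose just before it. camera_model takes no time and is no camera call; for the wrist camera it gives the pose at the moment of the call.
- workorder.hand_in(): hands the job in; it is judged then, once.
The state is a dict: "time_s": time; "joint_positions": joint angles; "qvel": joint speeds; "tau": joint torques, N m; "position": TCP position; "tcp_rot": TCP orientation; "force": force on the tool from outside, world axes, zero at the start; "moment": the same for the moment, N m; "opening": opening from 0.0 (shut) to 1.0 (fully open); "grasp_force": force on a finger pad.
Only numpy, scipy, OpenCV 4.12 (cv2) and the standard library are available. Lean on these libraries where they do the work, as an engineer would, in place of code of your own. Each camera call takes 0.05 s, during which the arm holds its last target. There are 200 camera calls.

### The job

Put the empty amber flask away in the revolving tantalus. First turn the turret on by one position (there is a handle in its middle), so that its empty bay comes to rest in its stop at the gap in the brass rail; then lift the flask off its slanting cradle, stand it upright on the shelf and let go, so that you can take it again by the neck, and lower it into the empty bay, broad side outwards, without ever dropping it. Finally swing the locking bar shut across the gap until the sprung latch catches; leave the bowl, the tumbler and the pipette stand where they are.

Things in the scene. Friction and masses are not known exactly. Their poses are not given: they have to be found in the camera images.
- tantalus: Fixed round dark-wood base, 320 mm across, 28 mm thick; origin at the centre of its underside, on the turret's axis, z up; own -x is the front, where the gap is. Four upright brass posts, 9 mm thick and 230 mm tall, stand 146 mm from the axis, 40 degrees either side of the front and 45 either side of the rear, each with a level arm in to the rail.
- rail_rear (a point): Rearmost point of the fixed brass rail: an 8 mm round bar, ring of 95 mm radius about the axis, centre line 222 mm above the shelf, over the necks of the flasks all round except the gap, 40 degrees either side of the front. A flask can be put in only at the gap, from above or from the front over the fence.
- turret (a joint): Angle (rad) about the upright axis, plus = anticlockwise from above, no limit; 0 = empty bay at the gap; starts one stop off, near -1.05. 260 mm disc, six bays 60 degrees apart, five with captive stoppered green flasks of the amber one's size. A sprung roller holds it in a stop every 60 degrees (0.45 N m turns it out) and pulls it to the nearest if let go over 0.1 rad off half-way.
- handle (a point): Centre of the turret's handle, a level dark-wood bar 66 mm long, 16 mm thick, 30 mm tall on an 18 mm brass column on the axis; the point is 221 mm above the shelf, the handle's top 236 mm. It turns with the turret; at joint 0 its length lies along the tantalus's own y, always across the line from the axis to the empty bay.
- bay (a point): Centre of the empty bay's felt floor, 52 mm above the shelf, 95 mm from the axis, moving with the turret. The bay is 69 mm wide along the rim and 45 mm deep towards the axis, in a wooden fence 3 mm thick and 12 mm high. Own y is the wide way, own -x points outwards.
- gap (a point): Fixed point where the centre of the bay's floor must stand to be loaded: 95 mm in front of the turret's axis, 52 mm above the shelf, mid-way in the gap of the rail. The rail's ends are 61 mm to either side.
- bar (a joint): Angle (rad) of the curved brass locking bar about its upright hinge: 0 shut, up to 1.9 open; starts 1.45 to 1.75 and stays where left. 8 mm round, at the height of the rail and of its curve; passes 6 mm above a seated flask's mouth. At 0.13 rad its ball end meets the sprung latch, which yields to about 5 N at the ball; past 0.07 rad it snaps home to 0.
- bar_hinge (a point): Upright hinge of the locking bar at one end of the rail (tantalus frame x -73, y +61 mm), 222 mm above the shelf. Seen from above the bar swings shut anticlockwise.
- bar_tip (a point): Centre of the 14 mm ball at the bar's free end, 222 mm above the shelf, 122 mm from the hinge in a straight line; the bar bows up to 22 mm outwards from that line. On the ball stands a round dark-wood knob, 13 mm thick, its top 258 mm above the shelf, to push or pinch. Shut, the ball lies at the rail's other end (tantalus frame x -73, y -61 mm); rail and post tops there reach 230 mm.
- flask: Loose empty amber glass flask, 0.35 kg. Body 40 mm thick (own x), 64 mm wide (own y), straight-sided up to 104 mm; round neck 26 mm across from 120 mm to the mouth at 160 mm (30 mm lip over the top 6 mm). Origin at the centre of its foot, own z to the mouth. At the start it lies on its broad side on the cradle, mouth raised 30 degrees, own x facing down.
- cradle: Fixed wooden cradle, base 150 x 46 mm, origin at the centre of its underside. A 38 mm wide felted board rising 30 degrees towards own +x carries the flask, whose foot rests on a 46 mm wide ledge at the -x end; foot centre 72 mm to -x and 40 mm above the origin. The flask's narrow sides stand free beside the board. The shelf between cradle and tantalus is bare.
- bowl: Loose sage-green ceramic bowl, 130 mm across, 55 mm tall, origin under its centre. To be left alone.
- tumbler: Loose clear glass tumbler, 80 mm across, 88 mm tall, origin under its centre. To be left alone.
- pipette: Loose steel stand, foot 70 x 90 mm, with an upright glass pipette and rubber bulb, 184 mm tall, origin under the centre of its foot. To be left alone.
Not all that is in view belongs to the job. What is shaped like the flask but green or turquoise is not meant.

How it is judged:
By the outcome, as a careful person would: the job done as asked, in the order asked, and still so for the second after the job is handed in, with the robot touching nothing.
It also fails if it takes over 72 s, if anything falls off the work surface, if the arm or the gripper's body presses on something with over 40 N, if the wrist force passes 120 N, or if a joint passes its speed limit or range.

## Working session

There is one attempt and no reset: what is moved stays moved. The work goes in short steps, Python scripts to look and compute and a shell command to move; the robot and the scene stay as the last step left them, time stands still between calls to the robot, and variables do not carry over. Pictures are saved under pics/ and viewed, at most 10 in all, crops included, and the job is handed in when it is done.

```bash
ls; mkdir -p pics
python3 - <<'E'
from rig import bot, vision
import cv2,numpy as np
print(bot.read_state())
ims=[]
for n in("scene","top"):
    im=vision.capture(n); cv2.imwrite(f"pics/{n}0.png",im[:,:,::-1]); m=vision.camera_model(n); print(n,{k:np.round(v,4).tolist() if not isinstance(v,str) else v for k,v in m.items()})
E
```

```text
pics
{'time_s': 0.0, 'joint_positions': array([-8.55132998e+01,  3.02804219e+01,  8.21554808e+01, -8.50041769e-04,
        6.76891240e+01, -1.02279478e+01]), 'qvel': array([-0.01998096, -0.00382408, -0.11682241,  0.01370125, -0.13005103,
       -0.02504303]), 'tau': array([ 3.01256323e-04, -4.40032625e+01, -1.76593852e+01,  6.33415324e-02,
        5.82923472e-02, -1.61487515e-04]), 'position': array([ 0.15871063, -0.60373303,  0.20846108]), 'tcp_rot': array([[ 9.67201446e-01,  2.54010488e-01, -1.84386004e-04],
       [ 2.54010279e-01, -9.67199075e-01,  2.17436563e-03],
       [ 3.73973703e-04, -2.14988553e-03, -9.99997619e-01]]), 'force': array([-0.59537707,  0.35137493, -0.23134246]), 'moment': array([0.02660436, 0.02166288, 0.01943924]), 'grasp_force': 0.0, 'opening': 1.0036493667484436}
scene {'camera_matrix': [[384.8999, 0.0, 253.8442], [0.0, 384.8999, 196.752], [0.0, 0.0, 1.0]], 'camera_from_world': [[-0.0176, 0.9998, -0.0078, 0.1928], [-0.772, -0.0086, 0.6356, 0.3065], [0.6354, 0.0172, 0.772, -1.6924], [0.0, 0.0, 0.0, 1.0]]}
top {'camera_matrix': [[368.3316, 0.0, 251.9247], [0.0, 368.3316, 193.1163], [0.0, 0.0, 1.0]], 'camera_from_world': [[0.0063, -0.9999, 0.0112, -0.2091], [0.9964, 0.0073, 0.0848, -0.5422], [-0.0849, 0.0106, 0.9963, -1.5128], [0.0, 0.0, 0.0, 1.0]]}
```

View pics/scene0.png

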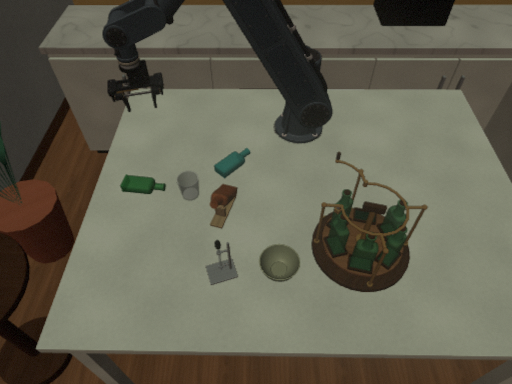

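View pics/top0.png

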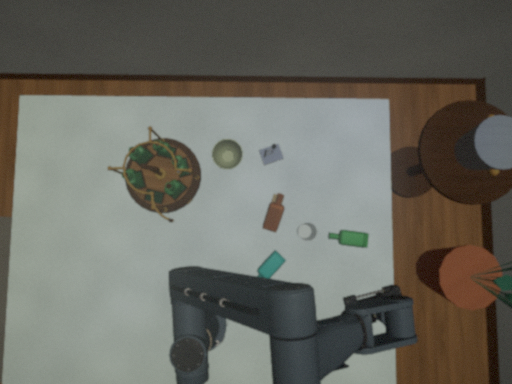

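Candidates: amber at top (273,212)/scene (224,198); green lying at top (350,239)/scene (140,185); turquoise at top (271,264)/scene (232,163). The amber one on the slanted cradle fits the description, and I'll confirm it in an enlarged crop. The tantalus is at top (162,175), bar open towards the robot.

```bash
cat > h.py <<'E'
import numpy as np,cv2
from rig import bot,vision
def cam(n):
    m=vision.camera_model(n); return np.array(m["camera_matrix"]),np.array(m["camera_from_world"]),m
def proj(n,P,c=None):
    K,T,_=c or cam(n); q=T[:3,:3]@np.asarray(P,float)+T[:3,3]; q=np.array([q[0],-q[1],-q[2]]); p=K@q; return p[:2]/p[2]
def ray(n,uv,c=None):
    K,T,_=c or cam(n); d=np.linalg.solve(K,[uv[0],uv[1],1]); d=np.array([d[0],-d[1],-d[2]])
    R=T[:3,:3]; return -R.T@T[:3,3], R.T@d/np.linalg.norm(d)
def onz(n,uv,z,c=None):
    o,d=ray(n,uv,c); return o+d*(z-o[2])/d[2]
def tri(obs):  # [(name,uv)] or with cam
    A=np.zeros((3,3));b=np.zeros(3);L=[]
    for ob in obs:
        o,d=ray(*ob); M=np.eye(3)-np.outer(d,d);A+=M;b+=M@o;L.append((o,d))
    X=np.linalg.solve(A,b); return X,[np.linalg.norm(np.cross(X-o,d)) for o,d in L]
E
python3 - <<'E'
from h import *
print([k for k in cam("top")[2]])
s=cv2.imread("pics/scene0.png");t=cv2.imread("pics/top0.png")
def crop(im,x,y,w,h): return cv2.resize(im[y:y+h,x:x+w],(400,300),interpolation=cv2.INTER_CUBIC)
a=np.vstack([np.hstack([crop(s,300,145,140,105+0),crop(t,100,120,120,90)]),np.hstack([crop(s,200,175,60,45+10),crop(t,250,185,60,45)])])
a=cv2.convertScaleAbs(a,alpha=1.6,beta=10);cv2.imwrite("pics/crop1.png",a)
for n,im in(("scene",s),("top",t)):
    hsv=cv2.cvtColor(im,cv2.COLOR_BGR2HSV)
    m=((hsv[...,0]<14)&(hsv[...,1]>100)).astype(np.uint8)
    k,l,st,c=cv2.connectedComponentsWithStats(m)
    for i in range(1,k):
        if st[i,4]>60: print(n,st[i],c[i].round(1), hsv[l==i].mean(0).round())
E
```

```text
['camera_matrix', 'camera_from_world']
scene [   0   99   76  285 9097] [ 31.5 257.9] [ 10. 169.  50.]
scene [211 185  26  24 338] [221.9 195.3] [ 12. 141.  72.]
scene [200 368  18  16  84] [208.9 376.2] [ 13. 147.  79.]
top [21 74 30  7 76] [35.5 76.4] [ 11. 154.  43.]
top [423  79  21  12  82] [431.3  82.8] [ 11. 131.  60.]
top [444  79  41  19 209] [466.9  84.7] [ 11. 136.  51.]
top [318  81  25  16  75] [329.8  88.9] [ 13. 107.  91.]
top [340  82  72  54 474] [382.9 102.8] [ 13. 111.  97.]
top [ 402   98  110  286 8426] [459.9 223.8] [ 11. 144.  73.]
top [407 101  15  20  70] [414.9 110.4] [ 13. 122.  90.]
top [266 199  17  31 206] [274.8 214.3] [ 11. 107. 105.]
```

View pics/crop1.png

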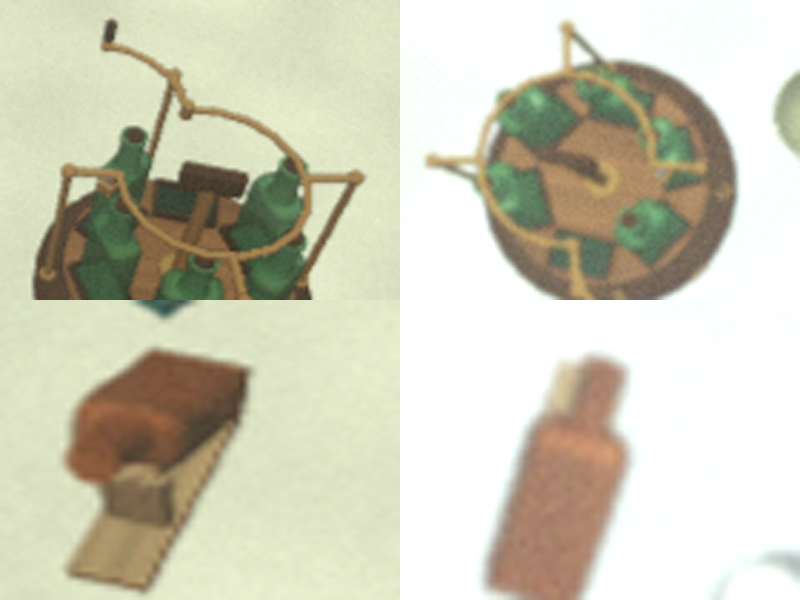

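The crop confirms the amber flask on its wooden cradle (bottom row), neck pointing up the top image at about (278,198). In the tantalus crop the rail ends are at top (152,193), the hinge side, and (176,170); the bar is open down to its knob at about (170,220), and the handle is near top (156,170).

Run:
```python
from h import *
from scipy.optimize import least_squares
pp={"post_hinge":((153.4,205),(360.9,171.3)),"post_latch":((190.6,170.1),(323.8,204.9)),"post_left":((109.6,168),(425,207.3)),
"hinge":((151.6,192.9),(365.5,184.2)),"latch":((176.5,169.5),(341.3,207.3)),"knobtop":((170,220.5),(338.5,152.5))}
for k,(t,s) in pp.items():
    X,e=tri([("top",t),("scene",s)]); print(k,X.round(3),np.round(e,4))
print("rear post",onz("top",(150.1,128.4),.225))
t=cv2.imread("pics/top0.png");hsv=cv2.cvtColor(t,cv2.COLOR_BGR2HSV)
m=((hsv[...,0]>13)&(hsv[...,0]<28)&(hsv[...,1]>95)&(hsv[...,2]>90)); v,u=np.where(m[120:230,95:215]); u+=95;v+=120
c=cam("top"); P=np.array([onz("top",(a,b),.222,c)[:2] for a,b in zip(u,v)]); print(len(P))
x0=onz("top",(158,170),.222)[:2]
for s in(.02,.006,.003,.003):
    r=lambda c:np.hypot(*(P-c).T)-.095
    f=least_squares(r,x0,loss="cauchy",f_scale=s);x0=f.x; print(x0,(abs(r(x0))<.006).sum())
in_=abs(r(x0))<.007; print(np.sort(np.degrees(np.arctan2(*(P[in_]-x0).T[::-1])).round()).astype(int).tolist()[::6])
# flask corners
for k,(tt,ss) in {"lip":((250+(605-400)/6.667,185+57/6.667),(200+85/6.667,175+(450-300)/5.4545)),"footA":((250+88/6.667,185+285/6.667),None)}.items():
    if ss: print(k,tri([("top",tt),("scene",ss)]))
```

```text
post_hinge [0.481 0.152 0.229] [0.0013 0.0013]
post_latch [0.61  0.023 0.221] [0.0023 0.0023]
post_left [0.615 0.318 0.221] [0.0021 0.0021]
hinge [0.525 0.162 0.219] [0.0007 0.0007]
latch [0.613 0.076 0.214] [0.002 0.002]
knobtop [0.425 0.085 0.257] [0.0008 0.0008]
rear post [0.7621314  0.17186026 0.225     ]
1315
[0.62956227 0.18450935] 184
[0.62765579 0.18264778] 196
[0.62362731 0.17659728] 231
[0.62362567 0.17659536] 231
[-178, -172, -159, -152, -149, -146, -141, -123, -119, -114, -111, -107, -103, -100, -97, -94, -88, -81, -75, -69, -64, -58, -52, -42, -32, -24, -18, -10, -3, 46, 107, 115, 124, 134, 140, 145, 150, 156, 160, 164, 168, 171, 174, 178]
lip (array([ 0.53360713, -0.31639272,  0.13202325]), [np.float64(0.00020915903346083623), np.float64(0.00020915903346072157)])
```

Run:
```python
from h import *
L=np.array([[-111.8,93.8],[-111.8,-93.8],[103.2,103.2],[103.2,-103.2],[-73,61],[-73,-61]])/1000
W=np.array([[.481,.152],[.610,.023],[.615,.318],[.760,.172],[.525,.162],[.613,.076]])
H=(L-L.mean(0)).T@(W-W.mean(0));U,_,V=np.linalg.svd(H);R=V.T@np.diag([1,np.sign(np.linalg.det(V.T@U.T))])@U.T
t=W.mean(0)-R@L.mean(0);yaw=np.degrees(np.arctan2(R[1,0],R[0,0]));print(t,yaw);print(((L@R.T+t-W)*1000).round(1))
f=lambda p:(R@p+t).round(4)
print("gap",f(np.array([-.095,0])),"knob shut",f([-.073,-.061]))
for n in("top","scene"): 
    for h in (.221,.236): print(n,proj(n,[*t,h]).round(1))
# handle pixel brightness check
s=bot.read_state();T=cam("wrist")[1];C=-T[:3,:3].T@T[:3,3];Rt=s["tcp_rot"]
print("cam in tool",(Rt.T@(C-s["position"])).round(4),"look",(Rt.T@(-T[2,:3])).round(3),"camx",(Rt.T@T[0,:3]).round(3));print(cam("wrist")[0])
```

```text
[0.61943034 0.17019173] 46.38246906485001
[[-6.6  2. ]
 [ 0.2  1.5]
 [ 0.9 -1.9]
 [ 5.3  1.7]
 [-0.1 -2.6]
 [ 0.2 -0.7]]
gap [0.5539 0.1014] knob shut [0.6132 0.0753]
top [149.7 167.1]
top [148.6 166.4]
scene [373.7 207.9]
scene [374.9 204.7]
cam in tool [ 0.0703 -0.     -0.1745] look [-0.258 -0.     0.966] camx [-0.002  1.    -0.   ]
[[329.516537     0.         259.32807904]
 [  0.         329.516537   197.10006324]
 [  0.           0.           1.        ]]
```

```bash
cat >> h.py <<'E'
def yawR(az): # tool down, tool y at azimuth az deg
    a=np.radians(az); y=np.array([np.cos(a),np.sin(a),0]); z=np.array([0,0,-1.]); return np.column_stack([np.cross(y,z),y,z])
def delta(P,R,s=None):
    from scipy.spatial.transform import Rotation as Ro
    s=s or bot.read_state(); R0=s["tcp_rot"]
    print("t",round(s["time_s"],2),"pos",s["position"].round(4),"open",round(s["opening"],3),"gf",round(s["grasp_force"],1),"F",s["force"].round(1))
    print(" -> xyz mm",((R0.T@(np.asarray(P)-s["position"]))*1000).round(1),"rot",Ro.from_matrix(R0.T@R).as_rotvec().round(4))
E
r='{"xyz":[214,-210,-70],"delta_rot":[0,0,0],"hand":-1}'
python3 -m handwheel '[{"xyz":[43,-42,-14],"delta_rot":[0,0,0],"hand":-1},{"xyz":[86,-84,-28],"delta_rot":[0,0,0],"hand":-1},{"xyz":[128,-126,-42],"delta_rot":[0,0,0],"hand":-1},{"xyz":[171,-168,-56],"delta_rot":[0,0,0],"hand":-1},{"xyz":[214,-210,-70],"delta_rot":[0,0,0],"hand":-1}]'
python3 -m handwheel '[{"xyz":[43,-42,-14],"delta_rot":[0,0,0],"hand":-1},{"xyz":[86,-84,-28],"delta_rot":[0,0,0],"hand":-1},{"xyz":[128,-126,-42],"delta_rot":[0,0,0],"hand":-1},{"xyz":[171,-168,-56],"delta_rot":[0,0,0],"hand":-1},{"xyz":[214,-210,-70],"delta_rot":[0,0,0],"hand":-1}]'
python3 -c "
from h import *
delta([.619,.17,.42],yawR(-13.6))"
```

```text
time_s: 0.72
position: [0.313, -0.3451, 0.2796]
tcp_rot: [[0.967, 0.253, 0.0], [0.253, -0.967, 0.001], [0.0, -0.001, -1.0]]
force: [0.7, -0.5, 0.0]
opening: 0.997
grasp_force: 0.0
time_s: 1.35
position: [0.4665, -0.0877, 0.3498]
tcp_rot: [[0.967, 0.254, -0.0], [0.254, -0.967, -0.0], [-0.0, 0.0, -1.0]]
force: [0.6, -1.5, 0.7]
opening: 0.999
grasp_force: 0.0
t 1.35 pos [ 0.4665 -0.0877  0.3498] open 0.999 gf 0.0 F [ 0.6 -1.5  0.7]
 -> xyz mm [ 212.9 -210.5  -70.3] rot [ 0.0000e+00  2.0000e-04 -1.0767e+00]
```

```bash
python3 -m handwheel '[{"xyz":[43,-42,-14],"delta_rot":[0,0,-0.18],"hand":-1},{"xyz":[86,-84,-28],"delta_rot":[0,0,-0.36],"hand":-1},{"xyz":[128,-126,-42],"delta_rot":[0,0,-0.54],"hand":-1},{"xyz":[171,-168,-56],"delta_rot":[0,0,-0.72],"hand":-1},{"xyz":[213,-210,-70],"delta_rot":[0,0,-0.9],"hand":-1}]'|head -2
python3 -m handwheel '[{"xyz":[0,0,0],"delta_rot":[0,0,-0.177],"hand":-1},{"xyz":[0,0,0],"delta_rot":[0,0,-0.177],"hand":-1},{"xyz":[0,0,0],"delta_rot":[0,0,-0.177],"hand":-1},{"xyz":[0,0,0],"delta_rot":[0,0,-0.177],"hand":-1},{"xyz":[0,0,0],"delta_rot":[0,0,-0.177],"hand":-1}]'|head -2
python3 -c "
from h import *
c=cam('wrist');im=vision.capture('wrist');cv2.imwrite('pics/w1.png',im[:,:,::-1]);np.savez('w1.npz',K=c[0],T=c[1])
delta([.619,.17,.42],yawR(-13.6))
print(proj('wrist',[.619,.17,.236],c))"
```

```text
time_s: 1.98
position: [0.6193, 0.1695, 0.4194]
time_s: 2.6
position: [0.6186, 0.167, 0.4197]
t 2.65 pos [0.6186 0.1671 0.4196] open 0.998 gf 0.0 F [-0.2 -0.   0.9]
 -> xyz mm [ 2.9 -0.3 -0.4] rot [ 0.0002 -0.0001 -0.001 ]
[259.1246991  172.23744493]
```

View pics/w1.png

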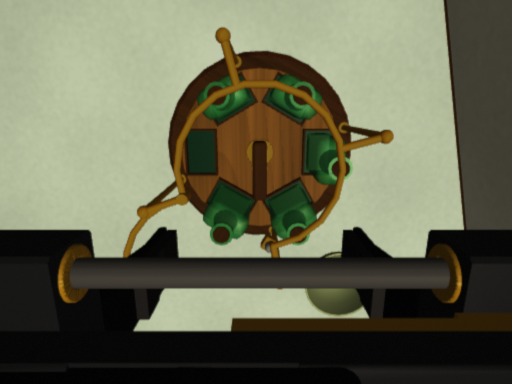

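The wrist view shows the handle at (260,143–200), the empty bay at (202,152) and rail ends near (183,199) on the hinge side and (270,245) on the latch side. Post tops are at (144,211), (222,35) and (387,136).

Run:
```python
from h import *
from scipy.optimize import least_squares
z=np.load("w1.npz");c=(z["K"],z["T"],0)
t=cv2.imread("pics/w1.png");hsv=cv2.cvtColor(t,cv2.COLOR_BGR2HSV)
m=((hsv[...,0]>10)&(hsv[...,0]<25)&(hsv[...,1]>190)&(hsv[...,2]>95)); v,u=np.where(m[20:255,120:400]); u+=120;v+=20
P=np.array([onz("",(a,b),.222,c)[:2] for a,b in zip(u,v)]);x0=np.array([.619,.17])
r=lambda q:np.hypot(*(P-q[:2]).T)-.095
for s in(.01,.004,.002): x0=least_squares(r,x0,loss="cauchy",f_scale=s).x; print(len(P),x0.round(4),(abs(r(x0))<.005).sum())
i=abs(r(x0))<.005; a=np.degrees(np.arctan2(*(P[i]-x0).T[::-1]))%360; h=np.histogram(a,bins=36,range=(0,360))[0]; print(h)
for n,uv,az in(("postH",(144,211),140+0),("rear1",(222,35),0),("rear2",(387,136),0)):
    p=onz("",uv,.226,c)[:2]-x0; print(n,np.hypot(*p).round(4),np.degrees(np.arctan2(p[1],p[0])).round(1))
# handle: dark blob
g=hsv[...,2]; mm=((g<55)).astype(np.uint8); mm[:135]=0;mm[215:]=0;mm[:,:240]=0;mm[:,282:]=0
k,l,st,ce=cv2.connectedComponentsWithStats(mm)
for j in range(1,k):
  if st[j,4]>150:
    q=np.argwhere(l==j)[:,::-1].astype(np.float32); rc=cv2.minAreaRect(q); print(rc); print(onz("",rc[0],.236,c))
    for e in cv2.boxPoints(rc): print(onz("",e,.236,c).round(4))
```

```text
10832 [0.618  0.1651] 2192
10832 [0.619  0.1687] 2597
10832 [0.6191 0.1692] 2604
[102  97 111 107 100 103 110 145 128 114 101 101 108  96  95  92  90  82
  84   0   0   0   0   0   0  12  49  54  71  55  55  57  60  61  77  87]
postH 0.1429 -174.6
rear1 0.1463 91.3
rear2 0.1461 1.8
((260.5, 177.5), (73.0, 41.0), 90.0)
[0.61906665 0.16389414 0.236     ]
[0.6072 0.208  0.236 ]
[0.65   0.1975 0.236 ]
[0.6317 0.1171 0.236 ]
[0.5863 0.1283 0.236 ]
```

```bash
python3 -m handwheel '[{"xyz":[2,0,55],"delta_rot":[0,0,0],"hand":-1},{"xyz":[2,0,110],"delta_rot":[0,0,0],"hand":-1},{"xyz":[2,0,160],"delta_rot":[0,0,0],"hand":-1},{"xyz":[2,0,190],"delta_rot":[0,0,0],"hand":-1},{"xyz":[2,0,206],"delta_rot":[0,0,0],"hand":-1}]'
python3 -m handwheel '[{"xyz":[0,0,0],"delta_rot":[0,0,0],"hand":1},{"xyz":[0,0,0],"delta_rot":[0,0,0],"hand":1},{"xyz":[0,0,0],"delta_rot":[0,0,0],"hand":1},{"xyz":[0,0,0],"delta_rot":[0,0,0],"hand":1},{"xyz":[0,0,0],"delta_rot":[0,0,0],"hand":1}]'
```

```text
time_s: 3.28
position: [0.6183, 0.1693, 0.2116]
tcp_rot: [[0.235, 0.972, -0.003], [0.972, -0.235, -0.0], [-0.001, -0.003, -1.0]]
force: [0.2, -0.5, 0.6]
opening: 1.001
grasp_force: 0.0
time_s: 3.9
position: [0.6194, 0.1696, 0.214]
tcp_rot: [[0.235, 0.972, 0.001], [0.972, -0.235, 0.0], [0.0, 0.001, -1.0]]
force: [-0.4, 0.2, 0.5]
opening: 0.516
grasp_force: 0.0
```

```bash
python3 -m handwheel '[{"xyz":[0,0,0],"delta_rot":[0,0,0],"hand":1},{"xyz":[0,0,0],"delta_rot":[0,0,0],"hand":1},{"xyz":[0,0,0],"delta_rot":[0,0,0],"hand":1},{"xyz":[0,0,0],"delta_rot":[0,0,0],"hand":1},{"xyz":[0,0,0],"delta_rot":[0,0,0],"hand":1}]'
python3 -m handwheel '[{"xyz":[0,0,0],"delta_rot":[0,0,-0.1],"hand":1},{"xyz":[0,0,0],"delta_rot":[0,0,-0.25],"hand":1},{"xyz":[0,0,0],"delta_rot":[0,0,-0.4],"hand":1},{"xyz":[0,0,0],"delta_rot":[0,0,-0.55],"hand":1},{"xyz":[0,0,0],"delta_rot":[0,0,-0.7],"hand":1}]'
```

```text
time_s: 4.53
position: [0.6191, 0.1696, 0.2134]
tcp_rot: [[0.235, 0.972, -0.0], [0.972, -0.235, 0.0], [-0.0, -0.0, -1.0]]
force: [-0.3, -0.2, 0.3]
opening: 0.177
grasp_force: 30.0
time_s: 5.15
position: [0.6192, 0.17, 0.2133]
tcp_rot: [[-0.446, 0.895, -0.0], [0.895, 0.446, 0.002], [0.002, 0.001, -1.0]]
force: [-0.4, 0.3, 0.3]
opening: 0.249
grasp_force: 38.5
```

```bash
python3 -m handwheel '[{"xyz":[0,0,0],"delta_rot":[0,0,-0.12],"hand":1},{"xyz":[0,0,0],"delta_rot":[0,0,-0.24],"hand":1},{"xyz":[0,0,0],"delta_rot":[0,0,-0.35],"hand":1},{"xyz":[0,0,0],"delta_rot":[0,0,-0.35],"hand":1},{"xyz":[0,0,0],"delta_rot":[0,0,-0.35],"hand":1}]'
python3 -m handwheel '[{"xyz":[0,0,0],"delta_rot":[0,0,0],"hand":-1},{"xyz":[0,0,0],"delta_rot":[0,0,0],"hand":-1},{"xyz":[0,0,0],"delta_rot":[0,0,0],"hand":-1},{"xyz":[0,0,-40],"delta_rot":[0,0,0],"hand":-1},{"xyz":[0,0,-90],"delta_rot":[0,0,0],"hand":-1}]'
python3 -m handwheel '[{"xyz":[0,0,-30],"delta_rot":[0,0,0],"hand":-1},{"xyz":[0,0,-60],"delta_rot":[0,0,0],"hand":-1},{"xyz":[0,0,-90],"delta_rot":[0,0,0],"hand":-1},{"xyz":[0,0,-115],"delta_rot":[0,0,0],"hand":-1},{"xyz":[0,0,-115],"delta_rot":[0,0,0],"hand":-1}]'
python3 -c "
from h import *
c=cam('wrist');im=vision.capture('wrist');cv2.imwrite('pics/w2.png',im[:,:,::-1]);np.savez('w2.npz',K=c[0],T=c[1])
delta([.619,.169,.42],yawR(46.4))
a=np.radians(46.4);x=np.array([np.cos(a),np.sin(a),0])
print(proj('wrist',np.array([.6191,.1692,.052])-.095*x,c))
im=vision.capture('top');cv2.imwrite('pics/top1.png',im[:,:,::-1]);print(proj('top',np.array([.6191,.1692,.052])-.095*x))"
```

```text
time_s: 5.78
position: [0.6193, 0.1699, 0.2133]
tcp_rot: [[-0.725, 0.688, 0.0], [0.688, 0.725, 0.001], [0.0, 0.001, -1.0]]
force: [-0.3, 1.7, -1.2]
opening: 0.197
grasp_force: 27.2
time_s: 6.4
position: [0.6183, 0.1693, 0.303]
tcp_rot: [[-0.726, 0.687, -0.004], [0.687, 0.726, -0.001], [0.002, -0.003, -1.0]]
force: [0.5, 0.3, 0.9]
opening: 0.681
grasp_force: 0.0
time_s: 7.02
position: [0.6201, 0.1696, 0.421]
tcp_rot: [[-0.726, 0.687, 0.005], [0.687, 0.726, 0.0], [-0.004, 0.004, -1.0]]
force: [0.2, -0.2, -0.3]
opening: 0.998
grasp_force: 0.0
t 7.08 pos [0.6193 0.1695 0.4189] open 0.996 gf 0.0 F [-0.5  0.5 -0.2]
 -> xyz mm [-0.1 -0.6 -1.1] rot [0.0011 0.0011 0.003 ]
[200.24274558 151.982024  ]
[177.27019153 189.57732163]
```

View pics/w2.png

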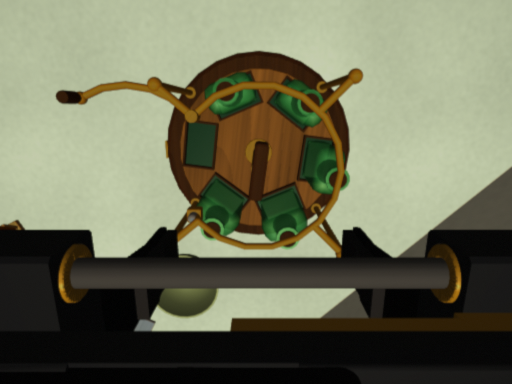

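The bay has reached the gap but sits at (201,145) against the predicted (200,152), and the handle is tilted about 8°. The turret looks slightly short of its stop, so I'll measure it.

```bash
python3 -m handwheel '[{"xyz":[0,0,0],"delta_rot":[0,0,0],"hand":-1},{"xyz":[0,0,0],"delta_rot":[0,0,0],"hand":-1},{"xyz":[0,0,0],"delta_rot":[0,0,0],"hand":-1},{"xyz":[0,0,0],"delta_rot":[0,0,0],"hand":-1},{"xyz":[0,0,0],"delta_rot":[0,0,0],"hand":-1}]'|head -2
cat > bay.py <<'E'
from h import *
import sys
n=sys.argv[1]
c=cam('wrist');im=vision.capture('wrist');cv2.imwrite(f'pics/{n}.png',im[:,:,::-1]);np.savez(f'{n}.npz',K=c[0],T=c[1])
def meas(n):
    z=np.load(n+".npz");c=(z["K"],z["T"],0);t=cv2.imread(f"pics/{n}.png");hsv=cv2.cvtColor(t,cv2.COLOR_BGR2HSV)
    m=((hsv[...,0]>60)&(hsv[...,0]<95)&(hsv[...,1]>90)&(hsv[...,2]<75)).astype(np.uint8)
    m[:,:178]=0;m[:,226:]=0;m[:110]=0;m[175:]=0
    k,l,st,ce=cv2.connectedComponentsWithStats(m);j=1+np.argmax(st[1:,4]);q=np.argwhere(l==j)[:,::-1]
    P=np.array([onz("",e,.052,c)[:2] for e in q]);rc=cv2.minAreaRect((P*1000).astype(np.float32));p=np.array(rc[0])/1000-[.6191,.1692]
    print(n,st[j],"bay",rc,"r",np.hypot(*p).round(4),"az",(np.degrees(np.arctan2(p[1],p[0]))%360).round(2),"want 226.4")
meas("w1");meas("w2");meas(n)
E
python3 bay.py w3
```

```text
time_s: 7.75
position: [0.6192, 0.1696, 0.4184]
w1 [188 132  26  41 990] bay ((525.416259765625, 191.54541015625), (65.63340759277344, 40.93681335449219), 76.18952941894531) r 0.0963 az 166.58 want 226.4
w2 [187 124  27  41 981] bay ((544.2931518554688, 109.0208969116211), (40.86030197143555, 65.0396499633789), 39.35065841674805) r 0.096 az 218.82 want 226.4
w3 [188 125  28  42 983] bay ((544.5274047851562, 108.9393539428711), (40.64601135253906, 65.13412475585938), 38.67417907714844) r 0.0959 az 218.94 want 226.4
```

```bash
python3 -m handwheel '[{"xyz":[0,0,50],"delta_rot":[0,0,0.13],"hand":-1},{"xyz":[0,0,100],"delta_rot":[0,0,0.13],"hand":-1},{"xyz":[0,0,150],"delta_rot":[0,0,0.13],"hand":-1},{"xyz":[0,0,190],"delta_rot":[0,0,0.13],"hand":-1},{"xyz":[0,0,205],"delta_rot":[0,0,0.13],"hand":-1}]'|head -2
python3 -m handwheel '[{"xyz":[0,0,0],"delta_rot":[0,0,0],"hand":1},{"xyz":[0,0,0],"delta_rot":[0,0,0],"hand":1},{"xyz":[0,0,0],"delta_rot":[0,0,0],"hand":1},{"xyz":[0,0,0],"delta_rot":[0,0,0],"hand":1},{"xyz":[0,0,0],"delta_rot":[0,0,0],"hand":1}]'|tail -2
python3 -m handwheel '[{"xyz":[0,0,0],"delta_rot":[0,0,0],"hand":1},{"xyz":[0,0,0],"delta_rot":[0,0,0],"hand":1},{"xyz":[0,0,0],"delta_rot":[0,0,0],"hand":1},{"xyz":[0,0,0],"delta_rot":[0,0,0],"hand":1},{"xyz":[0,0,0],"delta_rot":[0,0,0],"hand":1}]'
python3 -m handwheel '[{"xyz":[0,0,0],"delta_rot":[0,0,-0.05],"hand":1},{"xyz":[0,0,0],"delta_rot":[0,0,-0.1],"hand":1},{"xyz":[0,0,0],"delta_rot":[0,0,-0.135],"hand":1},{"xyz":[0,0,0],"delta_rot":[0,0,-0.135],"hand":1},{"xyz":[0,0,0],"delta_rot":[0,0,-0.135],"hand":1}]'
```

```text
time_s: 8.43
position: [0.6176, 0.1694, 0.2107]
opening: 0.517
grasp_force: 0.0
time_s: 9.68
position: [0.6194, 0.1698, 0.2134]
tcp_rot: [[-0.631, 0.776, 0.0], [0.776, 0.631, 0.0], [0.0, 0.001, -1.0]]
force: [0.3, 0.8, -1.6]
opening: 0.182
grasp_force: 30.0
time_s: 10.3
position: [0.6195, 0.1699, 0.2134]
tcp_rot: [[-0.729, 0.684, 0.001], [0.684, 0.729, 0.0], [-0.0, 0.001, -1.0]]
force: [2.2, 1.0, -1.8]
opening: 0.181
grasp_force: 30.0
```

```bash
python3 -m handwheel '[{"xyz":[0,0,0],"delta_rot":[0,0,0],"hand":-1},{"xyz":[0,0,0],"delta_rot":[0,0,0],"hand":-1},{"xyz":[0,0,0],"delta_rot":[0,0,0],"hand":-1},{"xyz":[0,0,-40],"delta_rot":[0,0,0],"hand":-1},{"xyz":[0,0,-90],"delta_rot":[0,0,0],"hand":-1}]'|tail -3
python3 -m handwheel '[{"xyz":[0,0,-40],"delta_rot":[0,0,0],"hand":-1},{"xyz":[0,0,-80],"delta_rot":[0,0,0],"hand":-1},{"xyz":[0,0,-115],"delta_rot":[0,0,0],"hand":-1},{"xyz":[0,0,-115],"delta_rot":[0,0,0],"hand":-1},{"xyz":[0,0,-115],"delta_rot":[0,0,0],"hand":-1}]'|head -2
python3 bay.py w4|tail -1
```

```text
force: [1.2, 0.6, -0.7]
opening: 0.667
grasp_force: 0.0
time_s: 11.55
position: [0.6186, 0.1695, 0.4174]
w4 [188 134  27  40 938] bay ((552.9725341796875, 99.54837036132812), (40.44221496582031, 63.959476470947266), 46.60179901123047) r 0.096 az 226.49 want 226.4
```

Turret is in its stop (226.5° against 226.4° wanted). Now to the flask.

```bash
python3 -m handwheel '[{"xyz":[-20,-47,0],"delta_rot":[0,0,0.18],"hand":-1},{"xyz":[-44,-104,0],"delta_rot":[0,0,0.36],"hand":-1},{"xyz":[-68,-160,0],"delta_rot":[0,0,0.54],"hand":-1},{"xyz":[-93,-216,0],"delta_rot":[0,0,0.72],"hand":-1},{"xyz":[-117,-272,0],"delta_rot":[0,0,0.9],"hand":-1}]'|head -2
python3 -c "
from h import *
delta([.45,-.295,.36],yawR(-105))"
```

```text
time_s: 12.22
position: [0.5171, -0.1103, 0.4166]
t 12.22 pos [ 0.5171 -0.1103  0.4166] open 0.999 gf 0.0 F [ 0.7  0.3 -0.3]
 -> xyz mm [-190.   -50.4   56.6] rot [-0.0032  0.0021  1.7448]
```

```bash
python3 -m handwheel '[{"xyz":[-40,-10,11],"delta_rot":[0,0,0.18],"hand":-1},{"xyz":[-80,-20,22],"delta_rot":[0,0,0.36],"hand":-1},{"xyz":[-120,-30,33],"delta_rot":[0,0,0.54],"hand":-1},{"xyz":[-155,-40,45],"delta_rot":[0,0,0.72],"hand":-1},{"xyz":[-190,-50,57],"delta_rot":[0,0,0.9],"hand":-1}]'|head -2
python3 -m handwheel '[{"xyz":[0,0,0],"delta_rot":[0,0,0.17],"hand":-1},{"xyz":[0,0,0],"delta_rot":[0,0,0.34],"hand":-1},{"xyz":[0,0,0],"delta_rot":[0,0,0.51],"hand":-1},{"xyz":[0,0,0],"delta_rot":[0,0,0.68],"hand":-1},{"xyz":[0,0,0],"delta_rot":[0,0,0.84],"hand":-1}]'|head -2
python3 -c "
from h import *
delta([.45,-.295,.36],yawR(-105)); print(bot.read_state()['joint_positions'].round(1))
c=cam('wrist');im=vision.capture('wrist');cv2.imwrite('pics/f1.png',im[:,:,::-1]);np.savez('f1.npz',K=c[0],T=c[1])
print(proj('',[.534,-.316,.132],c))"
```

```text
time_s: 12.85
position: [0.4519, -0.2946, 0.3592]
time_s: 13.48
position: [0.4524, -0.2935, 0.3595]
t 13.47 pos [ 0.4524 -0.2935  0.3595] open 0.998 gf 0.0 F [-0.7 -0.7  0. ]
 -> xyz mm [-2.   2.1 -0.5] rot [-0.002   0.0036  0.0052]
[-44.8  15.3  82.1  -0.   82.9  59.9]
[260.55390537  95.73559982]
```

View pics/f1.png

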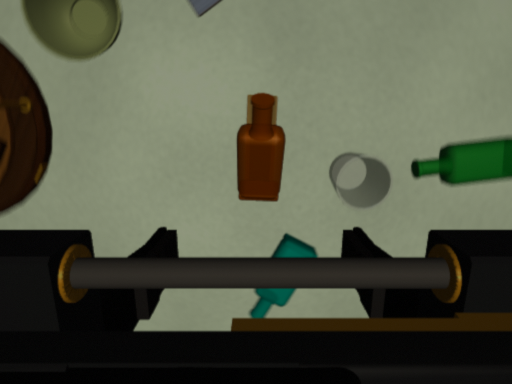

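The wrist view shows the amber flask: mouth at (262,98), shoulders at (238–284,130) and foot edge at (240–280,198). The pipette foot is at (200,5), the tumbler at (360,180) and the bowl at (75,20), all clear of it.

Run:
```python
from h import *
z=np.load("f1.npz");c=(z["K"],z["T"],0)
t=cv2.imread("pics/f1.png");hsv=cv2.cvtColor(t,cv2.COLOR_BGR2HSV)
m=((hsv[...,0]<14)&(hsv[...,1]>170)).astype(np.uint8);m[:80]=0;m[215:]=0;m[:,:225]=0;m[:,:][:,300:]=0
v,u=np.where(m);print(u.min(),u.max(),v.min(),v.max())
for r in range(v.min(),v.max()+1,8):
    q=u[v==r]; print(r,q.min(),q.max(),end=" | ")
print()
# body side edges: narrow sides' top edge; use rows 135..193, height along slope unknown -> solve iteratively with model
rows=np.arange(138,192,3); vf=v.max()
E=[(u[v==r].min()-.0,u[v==r].max()+1.,r+.5) for r in rows]
foot=onz("",(260,vf+.5),.0573,c);print("foot edge",foot)
n=np.array([.966,-.259,0])
for it in range(5):
    # widest silhouette at top face edge: plane through foot edge, slope 30 along n
    N=-n*.5+np.array([0,0,.866]); 
    def pl(uv):
        o,d=ray("",uv,c); return o+d*((foot-o)@N)/(d@N)
    A=np.array([pl((e[0],e[2])) for e in E]);B=np.array([pl((e[1],e[2])) for e in E]);M=(A+B)/2
    d=np.polyfit(M[:,0],M[:,1],1)[0]; n=np.array([1,d,0])/np.hypot(1,d)
W=np.linalg.norm(A-B,axis=1);print("n az",np.degrees(np.arctan2(n[1],n[0])),"width",W.round(4)); print("z",A[:,2].round(3))
mid=M.mean(0);f=n*.866+np.array([0,0,.5]);N=-n*.5+np.array([0,0,.866])
s=(foot-mid)@f; F=mid+f*s-.02*N; print("Foot centre F",F.round(4))
for nm,P in(("mouth",F+.16*f),("lip top",F+.157*f+.015*N),("footTop",F+.02*N),("sh",F+.104*f+.02*N)): print(nm,P.round(4),proj("",P,c).round(1),proj("top",P).round(1),proj("scene",P).round(1))
```

```text
238 283 94 200
94 256 267 | 102 252 273 | 110 253 271 | 118 253 270 | 126 242 277 | 134 238 283 | 142 238 283 | 150 238 282 | 158 238 281 | 166 238 280 | 174 238 280 | 182 239 279 | 190 239 278 | 198 240 276 | 
foot edge [ 0.39111054 -0.27758365  0.0573    ]
n az -17.043432502008358 width [0.058  0.0585 0.0589 0.0594 0.0586 0.0591 0.0595 0.0587 0.0592 0.0597
 0.0588 0.0593 0.0598 0.0575 0.0595 0.0585 0.0576 0.0581]
z [0.113 0.11  0.108 0.106 0.103 0.101 0.098 0.096 0.093 0.091 0.088 0.085
 0.082 0.08  0.077 0.074 0.071 0.068]
Foot centre F [ 0.4014 -0.2782  0.04  ]
mouth [ 0.5339 -0.3188  0.12  ] [262.8  95.6] [281.1 193.7] [212.4 204.8]
lip top [ 0.5242 -0.3158  0.1315] [262.5 104.2] [280.6 196. ] [213.2 200.4]
footTop [ 0.3918 -0.2752  0.0573] [258.4 200.4] [269.  229.9] [229.2 185. ]
sh [ 0.4779 -0.3016  0.1093] [260.8 143.7] [276.5 208.1] [219.1 193.9]
```

```bash
python3 -c "
from h import *
z=np.load('f1.npz');c=(z['K'],z['T'],0)
a=np.radians(-17);l=np.array([np.sin(a),-np.cos(a)])
for uv,h in(((351,172),.088),((368,187),.0)):
    p=onz('',uv,h,c);print(p.round(3),(p[:2]-[.4635,-.2972])@l)
delta([.4635,-.2972,.0665],yawR(-107))"
```

```text
[ 0.407 -0.411  0.088] 0.1253102669426119
[ 0.352 -0.453  0.   ] 0.18164493366036444
t 13.53 pos [ 0.4525 -0.2935  0.3596] open 1.002 gf 0.0 F [ 0.2 -0.4  0.1]
 -> xyz mm [ 12.6   1.3 293. ] rot [-0.0018  0.0035  0.0368]
```

```bash
python3 -m handwheel '[{"xyz":[12,1,50],"delta_rot":[0,0.002,0.037],"hand":-1},{"xyz":[12,1,105],"delta_rot":[0,0.002,0.037],"hand":-1},{"xyz":[12,1,160],"delta_rot":[0,0.002,0.037],"hand":-1},{"xyz":[12,1,205],"delta_rot":[0,0.002,0.037],"hand":-1},{"xyz":[12,1,240],"delta_rot":[0,0.002,0.037],"hand":-1}]'|head -2
python3 -m handwheel '[{"xyz":[0,0,25],"delta_rot":[0,0,0],"hand":-1},{"xyz":[0,0,42],"delta_rot":[0,0,0],"hand":-1},{"xyz":[0,0,53],"delta_rot":[0,0,0],"hand":-1},{"xyz":[0,0,53],"delta_rot":[0,0,0],"hand":-1},{"xyz":[0,0,53],"delta_rot":[0,0,0],"hand":1}]'
python3 -m handwheel '[{"xyz":[0,0,0],"delta_rot":[0,0,0],"hand":1},{"xyz":[0,0,0],"delta_rot":[0,0,0],"hand":1},{"xyz":[0,0,0],"delta_rot":[0,0,0],"hand":1},{"xyz":[0,0,0],"delta_rot":[0,0,0],"hand":1},{"xyz":[0,0,0],"delta_rot":[0,0,0],"hand":1}]'
python3 -c "
from h import *
delta([.4635,-.2972,.0665],yawR(-107))"
```

```text
time_s: 14.15
position: [0.463, -0.2966, 0.1183]
time_s: 14.78
position: [0.465, -0.2984, 0.0689]
tcp_rot: [[0.959, -0.284, 0.003], [-0.284, -0.959, -0.001], [0.003, 0.0, -1.0]]
force: [-0.1, 0.1, 0.4]
opening: 0.951
grasp_force: 0.0
time_s: 15.4
position: [0.465, -0.2981, 0.0691]
tcp_rot: [[0.959, -0.284, 0.003], [-0.284, -0.959, -0.001], [0.003, -0.0, -1.0]]
force: [0.4, 1.7, 5.9]
opening: 0.73
grasp_force: 30.0
t 15.4 pos [ 0.465  -0.2981  0.0691] open 0.73 gf 30.0 F [0.4 1.7 5.9]
 -> xyz mm [-1.7 -0.4  2.6] rot [-0.0001 -0.0028  0.0083]
```

```bash
python3 -m handwheel '[{"xyz":[0,0,-15],"delta_rot":[0,0,0],"hand":1},{"xyz":[0,0,-40],"delta_rot":[0,0,0],"hand":1},{"xyz":[0,0,-75],"delta_rot":[0,0,0],"hand":1},{"xyz":[0,0,-110],"delta_rot":[0,0,0],"hand":1},{"xyz":[0,0,-140],"delta_rot":[0,0,0],"hand":1}]'
python3 -m handwheel '[{"xyz":[0,0,-10],"delta_rot":[0,0.1,0],"hand":1},{"xyz":[0,0,-20],"delta_rot":[0,0.25,0],"hand":1},{"xyz":[0,0,-20],"delta_rot":[0,0.4,0],"hand":1},{"xyz":[0,0,-20],"delta_rot":[0,0.55,0],"hand":1},{"xyz":[0,0,-20],"delta_rot":[0,0.7,0],"hand":1}]'
python3 -c "
from h import *
print(bot.read_state()['joint_positions'].round(1))
from scipy.spatial.transform import Rotation as Ro
R=yawR(-107)@Ro.from_rotvec([0,np.pi/3,0]).as_matrix()
S=np.array([.50,-.12,0]);delta(S+[0,0,.078+.09]+.011*R[:,2],R)"
```

```text
time_s: 16.02
position: [0.464, -0.298, 0.2099]
tcp_rot: [[0.959, -0.284, 0.002], [-0.284, -0.959, -0.001], [0.002, 0.0, -1.0]]
force: [0.6, -0.5, -3.2]
opening: 0.733
grasp_force: 30.0
time_s: 16.65
position: [0.4688, -0.2895, 0.2275]
tcp_rot: [[0.79, -0.261, 0.554], [-0.228, -0.965, -0.13], [0.569, -0.024, -0.822]]
force: [0.1, 0.7, -3.0]
opening: 0.732
grasp_force: 30.0
[-57.2  15.7 117.4  51.   30.6   7.2]
t 16.65 pos [ 0.4688 -0.2895  0.2275] open 0.732 gf 30.0 F [ 0.1  0.7 -3. ]
 -> xyz mm [ -43.2 -169.9   54.1] rot [-0.0398  0.442   0.0045]
```

```bash
cat > tgt.py <<'E'
from h import *
from scipy.spatial.transform import Rotation as Ro
def T(S,hd,hover): 
    R=yawR(hd-90)@Ro.from_rotvec([0,np.pi/3,0]).as_matrix()
    return np.array([*S,.078+hover])+.011*R[:,2],R
E
python3 -c "
from tgt import *
delta(*T((.52,-.12),40,.12)); delta(*T((.50,-.2),40,.12))
for n,uv in(('bowl',(227,153)),('pip',(271,154))): print(n,onz('top',uv,.02).round(3))"
```

```text
t 16.65 pos [ 0.4688 -0.2895  0.2275] open 0.732 gf 30.0 F [ 0.1  0.7 -3. ]
 -> xyz mm [ -13.8 -183.9   38.3] rot [ 0.6984  0.3955 -0.6731]
t 16.65 pos [ 0.4688 -0.2895  0.2275] open 0.732 gf 30.0 F [ 0.1  0.7 -3. ]
 -> xyz mm [ -11.3 -101.5   37.7] rot [ 0.6984  0.3955 -0.6731]
bowl [ 0.713 -0.099  0.02 ]
pip [ 0.71  -0.285  0.02 ]
```

```bash
python3 -m handwheel '[{"xyz":[-2,-26,5],"delta_rot":[0.1,0.056,-0.096],"hand":1},{"xyz":[-4,-52,11],"delta_rot":[0.2,0.113,-0.192],"hand":1},{"xyz":[-6,-79,16],"delta_rot":[0.3,0.17,-0.288],"hand":1},{"xyz":[-8,-105,22],"delta_rot":[0.4,0.226,-0.385],"hand":1},{"xyz":[-10,-131,27],"delta_rot":[0.5,0.283,-0.481],"hand":1}]'
python3 -c "
from tgt import *
print(bot.read_state()['joint_positions'].round(1))
delta(*T((.52,-.12),40,.12))"
```

```text
time_s: 17.27
position: [0.511, -0.1655, 0.2024]
tcp_rot: [[0.563, 0.416, 0.714], [0.214, -0.908, 0.36], [0.798, -0.049, -0.6]]
force: [-0.0, -0.0, -3.5]
opening: 0.73
grasp_force: 30.0
[-60.8  28.8 120.8  71.1  57.7 -49.8]
t 17.27 pos [ 0.511  -0.1655  0.2024] open 0.73 gf 30.0 F [-0.  -0.  -3.5]
 -> xyz mm [ 12.3 -39.6  36.1] rot [ 0.1968  0.1135 -0.189 ]
```

```bash
python3 -m handwheel '[{"xyz":[4,-15,12],"delta_rot":[0.1,0.057,-0.095],"hand":1},{"xyz":[12,-40,36],"delta_rot":[0.197,0.113,-0.189],"hand":1},{"xyz":[12,-40,36],"delta_rot":[0.197,0.113,-0.189],"hand":1},{"xyz":[12,-40,36],"delta_rot":[0.197,0.113,-0.189],"hand":1},{"xyz":[12,-40,36],"delta_rot":[0.197,0.113,-0.189],"hand":1}]'
python3 -c "
from tgt import *
print(bot.read_state()['joint_positions'].round(1))
delta(*T((.52,-.12),40,.01))
im=vision.capture('scene');im2=vision.capture('top');cv2.imwrite('pics/sc2.png',cv2.convertScaleAbs(np.hstack([cv2.resize(im[60:260,160:360,::-1],(400,400)),cv2.resize(im2[90:290,120:320,::-1],(400,400))]),alpha=1.5))"
```

```text
time_s: 17.9
position: [0.5273, -0.1145, 0.1932]
tcp_rot: [[0.386, 0.639, 0.665], [0.319, -0.769, 0.553], [0.865, -0.001, -0.501]]
force: [0.2, 0.4, -2.3]
opening: 0.732
grasp_force: 30.0
[-57.7  35.3 117.9  69.3  66.6 -60.8]
t 17.9 pos [ 0.5273 -0.1145  0.1932] open 0.732 gf 30.0 F [ 0.2  0.4 -2.3]
 -> xyz mm [-95.6  -0.4  55.8] rot [ 0.0039  0.0012 -0.0037]
```

View pics/sc2.png

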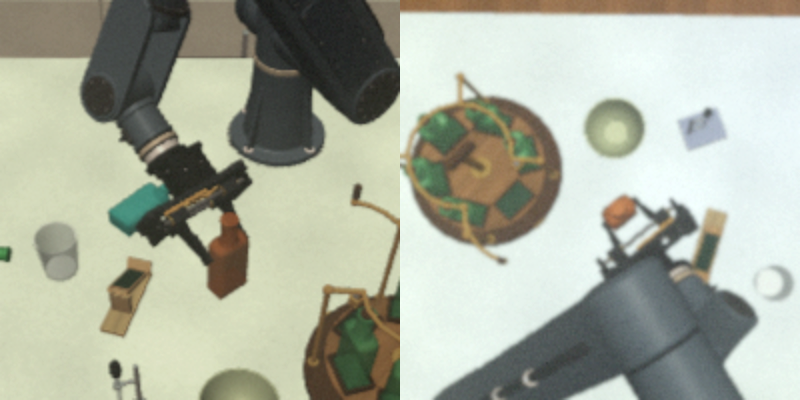

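The flask hangs upright in the jaws over bare shelf (left crop at about (228,255)), and the cradle is empty. Lowering it now.

```bash
python3 -m handwheel '[{"xyz":[-22,0,13],"delta_rot":[0,0,0],"hand":1},{"xyz":[-50,0,29],"delta_rot":[0,0,0],"hand":1},{"xyz":[-75,0,44],"delta_rot":[0.003,0,-0.003],"hand":1},{"xyz":[-90,0,53],"delta_rot":[0.003,0,-0.003],"hand":1},{"xyz":[-95,0,55],"delta_rot":[0.003,0,-0.003],"hand":1}]'
python3 -m handwheel '[{"xyz":[-1,0,0.5],"delta_rot":[0,0,0],"hand":1},{"xyz":[-2,0,1],"delta_rot":[0,0,0],"hand":1},{"xyz":[-3,0,1.7],"delta_rot":[0,0,0],"hand":1},{"xyz":[-4.3,0,2.5],"delta_rot":[0,0,0],"hand":1},{"xyz":[-4.3,0,2.5],"delta_rot":[0,0,0],"hand":1}]'
```

```text
time_s: 18.62
position: [0.5274, -0.1142, 0.0823]
tcp_rot: [[0.385, 0.642, 0.663], [0.32, -0.767, 0.557], [0.866, -0.002, -0.5]]
force: [-0.4, 1.1, -2.5]
opening: 0.739
grasp_force: 30.0
time_s: 19.25
position: [0.5274, -0.1135, 0.0781]
tcp_rot: [[0.384, 0.643, 0.663], [0.321, -0.766, 0.557], [0.866, -0.001, -0.5]]
force: [0.8, 0.2, -2.7]
opening: 0.731
grasp_force: 30.0
```

```bash
python3 -m handwheel '[{"xyz":[-1,0,0.6],"delta_rot":[0,0,0],"hand":1},{"xyz":[-2,0,1.2],"delta_rot":[0,0,0],"hand":1},{"xyz":[-3,0,1.7],"delta_rot":[0,0,0],"hand":1},{"xyz":[-3.5,0,2],"delta_rot":[0,0,0],"hand":1},{"xyz":[-3.5,0,2],"delta_rot":[0,0,0],"hand":1}]'
python3 -m handwheel '[{"xyz":[-0.4,0,0.2],"delta_rot":[0,0,0],"hand":1},{"xyz":[-0.8,0,0.5],"delta_rot":[0,0,0],"hand":1},{"xyz":[-1.2,0,0.7],"delta_rot":[0,0,0],"hand":1},{"xyz":[-1.6,0,0.9],"delta_rot":[0,0,0],"hand":1},{"xyz":[-1.6,0,0.9],"delta_rot":[0,0,0],"hand":1}]'
```

```text
time_s: 19.88
position: [0.5276, -0.1132, 0.0761]
tcp_rot: [[0.38, 0.643, 0.665], [0.318, -0.766, 0.558], [0.869, -0.001, -0.496]]
force: [-4.0, -2.8, 8.8]
opening: 0.734
grasp_force: 29.9
time_s: 20.5
position: [0.5277, -0.1126, 0.0761]
tcp_rot: [[0.377, 0.643, 0.667], [0.316, -0.766, 0.56], [0.871, -0.001, -0.492]]
force: [-7.5, -4.1, 14.8]
opening: 0.737
grasp_force: 30.0
```

```bash
python3 -m handwheel '[{"xyz":[1.3,0,-0.7],"delta_rot":[0,0,0],"hand":1},{"xyz":[2.5,0,-1.4],"delta_rot":[0,0,0],"hand":1},{"xyz":[2.5,0,-1.4],"delta_rot":[0,0,0],"hand":-1},{"xyz":[2.5,0,-1.4],"delta_rot":[0,0,0],"hand":-1},{"xyz":[2.5,0,-1.4],"delta_rot":[0,0,0],"hand":-1}]'
python3 -m handwheel '[{"xyz":[0,0,-10],"delta_rot":[0,0,0],"hand":-1},{"xyz":[0,0,-35],"delta_rot":[0,0,0],"hand":-1},{"xyz":[0,0,-70],"delta_rot":[0,0,0],"hand":-1},{"xyz":[0,0,-110],"delta_rot":[0,0,0],"hand":-1},{"xyz":[0,0,-140],"delta_rot":[0,0,0],"hand":-1}]'
python3 -c "
from tgt import *
c=cam('wrist');im=vision.capture('wrist');np.savez('f2.npz',K=c[0],T=c[1]);cv2.imwrite('pics/f2.png',im[:,:,::-1])
a=vision.capture('scene');b=vision.capture('top');cv2.imwrite('pics/sc3.png',a[:,:,::-1]);cv2.imwrite('pics/top3.png',b[:,:,::-1])
print(bot.read_state()['joint_positions'].round(1))
cv2.imwrite('pics/c3.png',cv2.convertScaleAbs(np.vstack([np.hstack([cv2.resize(a[100:250,200:350,::-1],(300,300)),cv2.resize(b[120:270,180:330,::-1],(300,300))])]),alpha=1.5))
delta([.518,-.1215,.35],yawR(40))"
```

```text
time_s: 21.12
position: [0.5274, -0.1136, 0.0747]
tcp_rot: [[0.384, 0.643, 0.663], [0.32, -0.766, 0.557], [0.866, -0.002, -0.5]]
force: [0.7, -0.5, -0.6]
opening: 0.961
grasp_force: 0.0
time_s: 21.75
position: [0.4333, -0.1929, 0.1457]
tcp_rot: [[0.385, 0.642, 0.664], [0.32, -0.767, 0.556], [0.866, -0.001, -0.501]]
force: [1.0, -0.0, -0.9]
opening: 0.996
grasp_force: 0.0
[-73.9  41.8 118.4  57.9  69.3 -70.8]
t 21.9 pos [ 0.4341 -0.1934  0.1454] open 0.996 gf 0.0 F [ 0.5 -0.1  0.6]
 -> xyz mm [232.4  -1.3  -6.9] rot [ 0.8166 -0.8131 -1.4152]
```

View pics/c3.png

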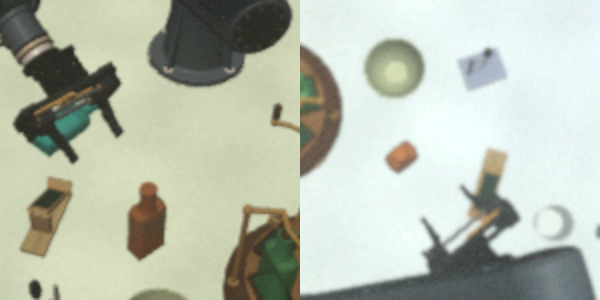

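Flask stands upright on the shelf (top ≈(231,198), scene ≈(273,207)) and is clear of everything. Next I go above it with the tool down.

```bash
python3 -m handwheel '[{"xyz":[45,0,-26],"delta_rot":[0,0,0],"hand":-1},{"xyz":[90,0,-52],"delta_rot":[0.08,-0.08,-0.14],"hand":-1},{"xyz":[135,0,-78],"delta_rot":[0.16,-0.16,-0.28],"hand":-1},{"xyz":[177,0,-103],"delta_rot":[0.24,-0.24,-0.42],"hand":-1},{"xyz":[177,0,-103],"delta_rot":[0.32,-0.32,-0.56],"hand":-1}]'|head -2
python3 -c "
from tgt import *
print(bot.read_state()['joint_positions'].round(1))
delta([.518,-.1215,.35],yawR(40))
for n,f,box in(('scene','sc3',(240,170,300,240)),('top','top3',(215,180,245,215))):
    h=cv2.cvtColor(cv2.imread(f'pics/{f}.png'),cv2.COLOR_BGR2HSV);m=((h[...,0]<16)&(h[...,1]>90)).astype(np.uint8)
    x0,y0,x1,y1=box;v,u=np.where(m[y0:y1,x0:x1]);u+=x0;v+=y0;print(n,u.min(),u.max(),v.min(),v.max(),u.mean(),v.mean())
for P in([.52,-.12,0],[.52,-.12,.16]): print(proj('scene',P).round(1),proj('top',P).round(1))
"
```

```text
time_s: 22.52
position: [0.4354, -0.1924, 0.3527]
[-60.4  14.8  95.   32.8  91.3 -55.5]
t 22.52 pos [ 0.4354 -0.1924  0.3527] open 0.998 gf 0.0 F [ 0.3  0.6 -0.5]
 -> xyz mm [62.  60.  66.4] rot [ 0.4959 -0.4848 -0.8455]
scene 264 282 191 228 272.52272727272725 210.59318181818182
top 224 236 192 204 230.06666666666666 197.6
[271.8 223.2] [231.6 199. ]
[273.2 194.3] [229.8 196.1]
```

```bash
python3 -m handwheel '[{"xyz":[12,12,13],"delta_rot":[0.08,-0.08,-0.14],"hand":-1},{"xyz":[25,24,27],"delta_rot":[0.165,-0.16,-0.28],"hand":-1},{"xyz":[37,36,40],"delta_rot":[0.25,-0.242,-0.42],"hand":-1},{"xyz":[50,48,53],"delta_rot":[0.33,-0.323,-0.563],"hand":-1},{"xyz":[62,60,66],"delta_rot":[0.41,-0.4,-0.7],"hand":-1}]'|head -2
python3 -c "
from tgt import *
delta([.52,-.12,.35],yawR(40))"
```

```text
time_s: 23.15
position: [0.5174, -0.12, 0.3466]
t 23.15 pos [ 0.5174 -0.12    0.3466] open 1.003 gf 0.0 F [-0.  -0.2 -0.6]
 -> xyz mm [-1.   2.5 -3.3] rot [ 0.0857 -0.0944 -0.1454]
```

```bash
python3 -m handwheel '[{"xyz":[0,0,-3],"delta_rot":[0.086,-0.094,-0.145],"hand":-0.5},{"xyz":[0,0,-3],"delta_rot":[0.086,-0.094,-0.145],"hand":-0.3},{"xyz":[0,0,-3],"delta_rot":[0.086,-0.094,-0.145],"hand":-0.3},{"xyz":[0,0,-3],"delta_rot":[0.086,-0.094,-0.145],"hand":-0.3},{"xyz":[0,0,-3],"delta_rot":[0.086,-0.094,-0.145],"hand":-0.3}]'|head -2
python3 -c "
from tgt import *
c=cam('wrist');im=vision.capture('wrist');np.savez('f3.npz',K=c[0],T=c[1]);cv2.imwrite('pics/f3.png',im[:,:,::-1])
delta([.52,-.12,.17],yawR(40)); print(bot.read_state()['joint_positions'].round(1))
print('exp mouth',proj('',[.52,-.12,.16],c),'foot',proj('',[.52,-.12,0],c))
h=cv2.cvtColor(im[:,:,::-1].copy(),cv2.COLOR_BGR2HSV);m=((h[...,0]<14)&(h[...,1]>150)).astype(np.uint8);m[240:]=0
k,l,st,ce=cv2.connectedComponentsWithStats(m)
for j in range(1,k):
  if st[j,4]>200: print(st[j],ce[j])"
```

```text
time_s: 23.78
position: [0.5168, -0.1234, 0.3503]
t 23.82 pos [ 0.5168 -0.1234  0.3504] open 0.654 gf 0.0 F [0.7 1.1 0.7]
 -> xyz mm [  0.3   4.2 180.4] rot [ 0.0025 -0.0013 -0.0094]
[-25.6  14.8  84.2   0.2  81.  -65.1]
exp mouth [263.25197013 173.45877402] foot [261.83202591 154.59070197]
[ 333    0  176  154 4728] [380.35088832  91.19331641]
[396  12  15  63 255] [407.23137255  38.94117647]
[368  14  27  65 235] [373.34893617  40.84255319]
[248 136  30  38 759] [262.55335968 151.33333333]
```

View pics/f3.png

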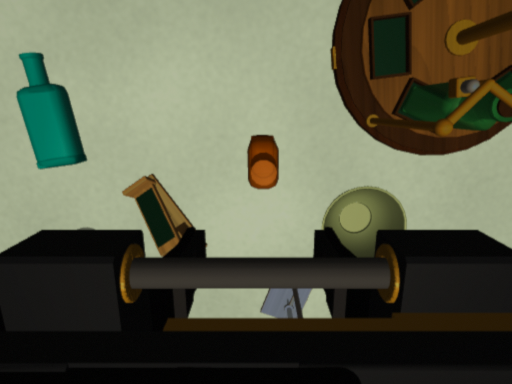

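Mouth seen at (263,174) against the expected (263,173.5), so the flask is at (0.520, −0.120), broad side as planned. Taking it by the neck.

```bash
python3 -m handwheel '[{"xyz":[0,4,50],"delta_rot":[0,0,-0.009],"hand":-0.3},{"xyz":[0,4,105],"delta_rot":[0,0,-0.009],"hand":-0.3},{"xyz":[0,4,160],"delta_rot":[0,0,-0.009],"hand":-0.3},{"xyz":[0,4,200],"delta_rot":[0,0,-0.009],"hand":-0.3},{"xyz":[0,4,218],"delta_rot":[0,0,-0.009],"hand":-0.3}]'|head -2
python3 -m handwheel '[{"xyz":[0,0,0],"delta_rot":[0,0,0],"hand":-0.3},{"xyz":[0,0,0],"delta_rot":[0,0,0],"hand":1},{"xyz":[0,0,0],"delta_rot":[0,0,0],"hand":1},{"xyz":[0,0,0],"delta_rot":[0,0,0],"hand":1},{"xyz":[0,0,0],"delta_rot":[0,0,0],"hand":1}]'
python3 -m handwheel '[{"xyz":[0,0,0],"delta_rot":[0,0,0],"hand":1},{"xyz":[0,0,0],"delta_rot":[0,0,0],"hand":1},{"xyz":[0,0,-5],"delta_rot":[0,0,0],"hand":1},{"xyz":[0,0,-12],"delta_rot":[0,0,0],"hand":1},{"xyz":[0,0,-20],"delta_rot":[0,0,0],"hand":1}]'
python3 -c "
from tgt import *
delta([.553,.1,.35],yawR(46.5))"
```

```text
time_s: 24.45
position: [0.5189, -0.1194, 0.1301]
time_s: 25.08
position: [0.5207, -0.1196, 0.1332]
tcp_rot: [[-0.644, 0.765, 0.002], [0.765, 0.644, 0.001], [-0.0, 0.003, -1.0]]
force: [-0.5, -0.6, 2.6]
opening: 0.286
grasp_force: 30.1
time_s: 25.7
position: [0.5201, -0.1193, 0.1527]
tcp_rot: [[-0.644, 0.765, 0.001], [0.765, 0.644, 0.003], [0.002, 0.002, -1.0]]
force: [-0.9, 0.2, -2.7]
opening: 0.29
grasp_force: 30.0
t 25.7 pos [ 0.5201 -0.1193  0.1527] open 0.29 gf 30.0 F [-0.9  0.2 -2.7]
 -> xyz mm [ 146.9  166.8 -196.8] rot [ 0.0022 -0.0015 -0.1115]
```

```bash
python3 -m handwheel '[{"xyz":[0,0,-45],"delta_rot":[0,0,0],"hand":1},{"xyz":[0,0,-95],"delta_rot":[0,0,0],"hand":1},{"xyz":[0,0,-150],"delta_rot":[0,0,0],"hand":1},{"xyz":[0,0,-200],"delta_rot":[0,0,0],"hand":1},{"xyz":[0,0,-237],"delta_rot":[0,0,0],"hand":1}]'|head -2
python3 -m handwheel '[{"xyz":[20,23,0],"delta_rot":[0,0,-0.03],"hand":1},{"xyz":[55,63,0],"delta_rot":[0,0,-0.06],"hand":1},{"xyz":[92,104,0],"delta_rot":[0,0,-0.11],"hand":1},{"xyz":[127,145,0],"delta_rot":[0,0,-0.11],"hand":1},{"xyz":[147,167,0],"delta_rot":[0,0,-0.11],"hand":1}]'|head -2
python3 -m handwheel '[{"xyz":[0,0,0],"delta_rot":[0,0,0],"hand":1},{"xyz":[0,0,0],"delta_rot":[0,0,0],"hand":1},{"xyz":[0,0,0],"delta_rot":[0,0,0],"hand":1},{"xyz":[0,0,0],"delta_rot":[0,0,0],"hand":1},{"xyz":[0,0,0],"delta_rot":[0,0,0],"hand":1}]'|tail -3
python3 -c "
from tgt import *
delta([.5533,.1,.39],yawR(46.5))
z=np.load('w4.npz');c=(z['K'],z['T'],0);t=cv2.imread('pics/w4.png');h=cv2.cvtColor(t,cv2.COLOR_BGR2HSV)
m=((h[...,0]>60)&(h[...,0]<95)&(h[...,1]>90)&(h[...,2]<75));v,u=np.where(m[110:180,178:226]);print(u.min()+178,u.max()+178,v.min()+110,v.max()+110)
c=cam('wrist');im=vision.capture('wrist');np.savez('f4.npz',K=c[0],T=c[1]);cv2.imwrite('pics/f4.png',im[:,:,::-1])
h=cv2.cvtColor(im[:,:,::-1].copy(),cv2.COLOR_BGR2HSV)
m=((h[...,0]<12)&(h[...,1]>150)&(h[...,2]>60)).astype(np.uint8);m[250:]=0;k,l,st,ce=cv2.connectedComponentsWithStats(m)
for j in range(1,k):
  if st[j,4]>300: print(st[j],ce[j].round(1))
z=bot.read_state()['position'];print('exp foot corners',[proj('',[z[0]+.69*a-.724*b,z[1]+.724*a+.69*b,z[2]-.133],c).round(0).tolist() for a in(-.02,.02) for b in(-.032,.032)])
"
```

```text
time_s: 26.32
position: [0.5201, -0.1199, 0.3925]
time_s: 26.95
position: [0.5524, 0.1029, 0.3901]
force: [-0.5, 0.0, -3.2]
opening: 0.286
grasp_force: 30.0
t 27.57 pos [0.5531 0.0994 0.3902] open 0.286 gf 30.0 F [-0.5  0.  -3.2]
 -> xyz mm [0.3 0.6 0.2] rot [ 0.0025 -0.0003 -0.0027]
188 225 111 173
exp foot corners [[239.0, 217.0], [238.0, 152.0], [280.0, 217.0], [281.0, 152.0]]
```

```bash
python3 -m handwheel '[{"xyz":[0,0.5,40],"delta_rot":[0.0025,0,-0.003],"hand":1},{"xyz":[0,0.5,90],"delta_rot":[0.0025,0,-0.003],"hand":1},{"xyz":[0,0.5,135],"delta_rot":[0.0025,0,-0.003],"hand":1},{"xyz":[0,0.5,165],"delta_rot":[0.0025,0,-0.003],"hand":1},{"xyz":[0,0.5,180],"delta_rot":[0.0025,0,-0.003],"hand":1}]'
python3 -m handwheel '[{"xyz":[0,0,3],"delta_rot":[0,0,0],"hand":1},{"xyz":[0,0,6],"delta_rot":[0,0,0],"hand":1},{"xyz":[0,0,9],"delta_rot":[0,0,0],"hand":1},{"xyz":[0,0,12],"delta_rot":[0,0,0],"hand":1},{"xyz":[0,0,15],"delta_rot":[0,0,0],"hand":1}]'
python3 -c "
from tgt import *
delta([.5533,.1,.185],yawR(46.5))"
```

```text
time_s: 28.25
position: [0.553, 0.1006, 0.2084]
tcp_rot: [[-0.726, 0.687, -0.003], [0.687, 0.726, 0.0], [0.002, -0.002, -1.0]]
force: [-0.4, 0.5, -3.3]
opening: 0.291
grasp_force: 30.0
time_s: 28.88
position: [0.5539, 0.1008, 0.1953]
tcp_rot: [[-0.726, 0.687, 0.001], [0.687, 0.726, 0.0], [-0.0, 0.001, -1.0]]
force: [0.1, -0.8, -3.6]
opening: 0.289
grasp_force: 30.0
t 28.88 pos [0.5539 0.1008 0.1953] open 0.289 gf 30.0 F [ 0.1 -0.8 -3.6]
 -> xyz mm [-0.1 -1.  10.3] rot [0.0006 0.0002 0.0015]
```

```bash
python3 -m handwheel '[{"xyz":[0,-0.5,1.5],"delta_rot":[0,0,0],"hand":1},{"xyz":[0,-0.5,3],"delta_rot":[0,0,0],"hand":1},{"xyz":[0,-0.5,4.5],"delta_rot":[0,0,0],"hand":1},{"xyz":[0,-0.5,6],"delta_rot":[0,0,0],"hand":1},{"xyz":[0,-0.5,6],"delta_rot":[0,0,0],"hand":1}]'
python3 -m handwheel '[{"xyz":[0,0,1],"delta_rot":[0,0,0],"hand":1},{"xyz":[0,0,2],"delta_rot":[0,0,0],"hand":1},{"xyz":[0,0,3],"delta_rot":[0,0,0],"hand":1},{"xyz":[0,0,3.5],"delta_rot":[0,0,0],"hand":1},{"xyz":[0,0,3.5],"delta_rot":[0,0,0],"hand":1}]'
```

```text
time_s: 29.5
position: [0.5533, 0.1004, 0.189]
tcp_rot: [[-0.726, 0.687, -0.001], [0.687, 0.726, 0.0], [0.001, -0.0, -1.0]]
force: [-0.5, -1.1, -2.8]
opening: 0.284
grasp_force: 30.0
time_s: 30.12
position: [0.5533, 0.1004, 0.1856]
tcp_rot: [[-0.726, 0.687, -0.0], [0.687, 0.726, 0.0], [0.0, -0.0, -1.0]]
force: [0.4, -0.2, -1.9]
opening: 0.288
grasp_force: 30.0
```

```bash
python3 -m handwheel '[{"xyz":[0,0,0.5],"delta_rot":[0,0,0],"hand":1},{"xyz":[0,0,1],"delta_rot":[0,0,0],"hand":1},{"xyz":[0,0,1.5],"delta_rot":[0,0,0],"hand":1},{"xyz":[0,0,1.5],"delta_rot":[0,0,0],"hand":1},{"xyz":[0,0,1.5],"delta_rot":[0,0,0],"hand":1}]'
```

```text
time_s: 30.75
position: [0.5538, 0.1004, 0.1853]
tcp_rot: [[-0.726, 0.687, 0.001], [0.687, 0.726, 0.0], [-0.001, 0.001, -1.0]]
force: [-1.6, 0.2, 5.2]
opening: 0.287
grasp_force: 30.0
```

```bash
python3 -m handwheel '[{"xyz":[0,0,-0.7],"delta_rot":[0,0,0],"hand":1},{"xyz":[0,0,-0.7],"delta_rot":[0,0,0],"hand":-0.3},{"xyz":[0,0,-0.7],"delta_rot":[0,0,0],"hand":-0.3},{"xyz":[0,0,-0.7],"delta_rot":[0,0,0],"hand":-0.3},{"xyz":[0,0,-0.7],"delta_rot":[0,0,0],"hand":-0.3}]'
python3 -m handwheel '[{"xyz":[0,0,-20],"delta_rot":[0,0,0],"hand":-0.3},{"xyz":[0,0,-60],"delta_rot":[0,0,0],"hand":-0.3},{"xyz":[0,0,-110],"delta_rot":[0,0,0],"hand":-0.3},{"xyz":[0,0,-160],"delta_rot":[0,0,0],"hand":-0.3},{"xyz":[0,0,-200],"delta_rot":[0,0,0],"hand":-0.3}]'
python3 - <<'E'
from tgt import *
print(bot.read_state()['joint_positions'].round(1))
c=cam('wrist');im=vision.capture('wrist');np.savez('k1.npz',K=c[0],T=c[1]);cv2.imwrite('pics/k1.png',im[:,:,::-1])
a=vision.capture('scene');b=vision.capture('top');cv2.imwrite('pics/sc5.png',a[:,:,::-1]);cv2.imwrite('pics/top5.png',b[:,:,::-1])
def gray_dark(n,im,P,c=None):
    p=proj(n,P,c);print(n,'exp knob',p.round(1));x,y=p.round().astype(int);w=30 if n=='wrist' else 10
    x0,y0=max(x-w,0),max(y-w,0);s=im[y0:y+w,x0:x+w].astype(int).sum(2);v,u=np.where(s<150);print(len(u),(u.mean()+x0,v.mean()+y0) if len(u) else None, (u.min()+x0,u.max()+x0,v.min()+y0,v.max()+y0) if len(u) else None)
K=[.425,.085,.245]
z=np.load('w4.npz');gray_dark('wrist',vision.np.zeros(0) if 0 else cv2.imread('pics/w4.png'),K,(z['K'],z['T'],0))
gray_dark('wrist',im,K,c);gray_dark('top',b,K);gray_dark('scene',a,K)
E
```

```text
time_s: 31.38
position: [0.5534, 0.1004, 0.1847]
tcp_rot: [[-0.726, 0.687, -0.0], [0.687, 0.726, 0.0], [0.0, -0.0, -1.0]]
force: [0.3, 0.3, 0.4]
opening: 0.618
grasp_force: 0.0
time_s: 32.0
position: [0.5537, 0.1004, 0.3872]
tcp_rot: [[-0.726, 0.687, 0.002], [0.687, 0.726, 0.0], [-0.001, 0.002, -1.0]]
force: [0.5, -0.6, -0.5]
opening: 0.65
grasp_force: 0.0
[ -1.1  16.3  76.4   0.   87.1 -47.7]
wrist exp knob [67.2 96.2]
256 (np.float64(69.9765625), np.float64(97.7578125)) (np.int64(58), np.int64(87), np.int64(92), np.int64(103))
wrist exp knob [150.6  94.9]
213 (np.float64(152.82629107981222), np.float64(96.87793427230046)) (np.int64(143), np.int64(162), np.int64(91), np.int64(103))
top exp knob [170.4 220.6]
0 None None
scene exp knob [337.7 155.1]
19 (np.float64(338.1578947368421), np.float64(156.0)) (np.int64(337), np.int64(340), np.int64(153), np.int64(159))
```

Run:
```python
from tgt import *
w=np.load('w4.npz');k=np.load('k1.npz');W=('', (69.98,97.76),(w['K'],w['T'],0));Kk=('',(152.8,96.9),(k['K'],k['T'],0))
print(tri([W,Kk]),tri([W,Kk,('scene',(338.2,156.))]))
P=(onz(*W[:2],.2445,W[2])+onz(*Kk[:2],.2445,Kk[2]))/2;print(P)
yaw=np.radians(46.4);R=np.array([[np.cos(yaw),-np.sin(yaw)],[np.sin(yaw),np.cos(yaw)]]);A=np.array([.6191,.1692])
H=A+R@[-.073,.061];Ls=A+R@[-.073,-.061];v=P[:2]-H;v0=Ls-H;print('H',H,'shut',Ls,'r',np.hypot(*v),'angle',np.degrees(np.arctan2(v[1],v[0])),'shut ang',np.degrees(np.arctan2(v0[1],v0[0])))
a0=np.arctan2(v0[1],v0[0])
for th in (1.4,1.2,1,.8,.6,.4,.2,.1,0,-.03): print(th,(H+.122*np.array([np.cos(a0-th),np.sin(a0-th)])).round(4),np.degrees(a0-th).round(1))
```

```text
(array([0.42682265, 0.08471053, 0.24228824]), [np.float64(0.00011231019962373706), np.float64(0.00011231019962372054)]) (array([0.42773489, 0.08566532, 0.24427418]), [np.float64(0.0002052560191321027), np.float64(0.0006990903399060529), np.float64(0.0008789912288255117)])
[0.4275274  0.08535276 0.2445    ]
H [0.52458329 0.15840225] shut [0.61293226 0.07426866] r 0.12147457725818751 angle -143.03291382699243 shut ang -43.59999999999998
1.4 [0.4567 0.057 ] -123.8
1.2 [0.4782 0.0456] -112.4
1 [0.5015 0.0386] -100.9
0.8 [0.5258 0.0364] -89.4
0.6 [0.55   0.0391] -78.0
0.4 [0.5732 0.0465] -66.5
0.2 [0.5945 0.0584] -55.1
0.1 [0.6041 0.0659] -49.3
0 [0.6129 0.0743] -43.6
-0.03 [0.6154 0.077 ] -41.9
```

```bash
python3 -m handwheel '[{"xyz":[20,-24,0],"delta_rot":[0,0,0.18],"hand":-0.3},{"xyz":[40,-48,0],"delta_rot":[0,0,0.36],"hand":-0.3},{"xyz":[60,-73,0],"delta_rot":[0,0,0.54],"hand":-0.3},{"xyz":[81,-98,0],"delta_rot":[0,0,0.72],"hand":-0.3},{"xyz":[81,-98,0],"delta_rot":[0,0,0.9],"hand":-0.3}]'|head -2
python3 -m handwheel '[{"xyz":[0,0,0],"delta_rot":[0,0,0.17],"hand":-0.3},{"xyz":[0,0,0],"delta_rot":[0,0,0.34],"hand":-0.3},{"xyz":[0,0,0],"delta_rot":[0,0,0.51],"hand":-0.3},{"xyz":[0,0,0],"delta_rot":[0,0,0.68],"hand":-0.3},{"xyz":[0,0,0],"delta_rot":[0,0,0.84],"hand":-0.3}]'|head -2
python3 - <<'E'
from tgt import *
delta([.4275,.0853,.245],yawR(-53))
c=cam('wrist');im=vision.capture('wrist')
p=proj('',[.4275,.0853,.2445],c);x,y=p.round().astype(int);print(p)
s=im[y-25:y+25,x-25:x+25].astype(int).sum(2);v,u=np.where(s<150);print(len(u),u.mean()+x-25,v.mean()+y-25,u.min()+x-25,u.max()+x-25)
print(onz('',(u.mean()+x-25,v.mean()+y-25),.2445,c))
E
```

```text
time_s: 32.78
position: [0.4239, 0.085, 0.3833]
time_s: 33.4
position: [0.4262, 0.0849, 0.3831]
t 33.4 pos [0.4262 0.0849 0.3831] open 0.649 gf 0.0 F [-1.   0.7  0.2]
 -> xyz mm [  1.7   0.8 138.1] rot [-0.0028  0.0029 -0.0074]
[260.28706706 182.17669534]
187 260.5080213903743 181.48128342245988 255 266
[0.4281831  0.08553847 0.2445    ]
```

```bash
python3 -m handwheel '[{"xyz":[2,1,45],"delta_rot":[0,0,0],"hand":-0.3},{"xyz":[2,1,90],"delta_rot":[0,0,0],"hand":-0.3},{"xyz":[2,1,122],"delta_rot":[0,0,0],"hand":-0.3},{"xyz":[2,1,138],"delta_rot":[0,0,0],"hand":-0.3},{"xyz":[2,1,138],"delta_rot":[0,0,0],"hand":-0.3}]'|head -2
python3 -m handwheel '[{"xyz":[0,0,0],"delta_rot":[0,0,0],"hand":1},{"xyz":[0,0,0],"delta_rot":[0,0,0],"hand":1},{"xyz":[0,0,0],"delta_rot":[0,0,0],"hand":1},{"xyz":[0,0,0],"delta_rot":[0,0,0],"hand":1},{"xyz":[0,0,0],"delta_rot":[0,0,0],"hand":1}]'|tail -2
python3 -m handwheel '[{"xyz":[0,0,0],"delta_rot":[0,0,0],"hand":1},{"xyz":[0,0,0],"delta_rot":[0,0,0],"hand":1},{"xyz":[0,0,0],"delta_rot":[0,0,0],"hand":1},{"xyz":[0,0,0],"delta_rot":[0,0,0],"hand":1},{"xyz":[0,0,0],"delta_rot":[0,0,0],"hand":1}]'
cat > arc.py <<'E'
from tgt import *
import sys
s=bot.read_state();R0=s["tcp_rot"];H=np.array([.5246,.1584]);v=s["position"][:2]-H;r=np.hypot(*v);p=np.arctan2(v[1],v[0]);print("pos",s["position"].round(4),"r",r.round(4),"th",(p-np.radians(-43.6)).round(3),"F",s["force"].round(1),"op",s["opening"])
for q in map(float,sys.argv[1].split(",")):
    a=np.radians(-43.6)-q;P=H+.122*np.array([np.cos(a),np.sin(a)])
    d=R0.T@np.array([*(P-s["position"][:2]),0])*1000; yn=np.arctan2(R0[1,1],R0[0,1]); print(q,d.round(1),"rotz",(-(a+np.pi/2-yn)).round(3))
E
python3 arc.py 1.6,1.45,1.3,1.15,1.0
```

```text
time_s: 34.08
position: [0.4274, 0.0854, 0.2448]
opening: 0.168
grasp_force: 0.0
time_s: 35.33
position: [0.4294, 0.0853, 0.2469]
tcp_rot: [[0.8, 0.6, -0.0], [0.6, -0.8, 0.0], [-0.0, -0.0, -1.0]]
force: [0.4, -0.4, -1.3]
opening: 0.006
grasp_force: 0.0
pos [0.4294 0.0853 0.2469] r 0.12 th -1.726 F [ 0.4 -0.4 -1.3] op 0.006312865683943418
1.6 [-0.8 15.3 -0. ] rotz -0.137
1.45 [ 3.  33.2 -0. ] rotz -0.287
1.3 [ 9.5 50.3 -0. ] rotz -0.437
1.15 [18.4 66.2 -0. ] rotz -0.587
1.0 [29.7 80.6 -0. ] rotz -0.737
```

```bash
python3 -m handwheel '[{"xyz":[0,0,0],"delta_rot":[0,0,0],"hand":-0.3},{"xyz":[0,0,0],"delta_rot":[0,0,0],"hand":-0.3},{"xyz":[0,0,-30],"delta_rot":[0,0,0],"hand":-0.3},{"xyz":[0,0,-70],"delta_rot":[0,0,0],"hand":-0.3},{"xyz":[0,0,-110],"delta_rot":[0,0,0],"hand":-0.3}]'|head -2
python3 - <<'E'
from tgt import *
print(bot.read_state()['opening'])
c=cam('wrist');im=vision.capture('wrist');cv2.imwrite('pics/k3.png',im[:,:,::-1]);np.savez('k3.npz',K=c[0],T=c[1])
print(proj('',[.4275,.0853,.2445],c),proj('',[.5246,.1584,.222],c))
m=(im.astype(int).sum(2)<150).astype(np.uint8);m[225:]=0;k,l,st,ce=cv2.connectedComponentsWithStats(m)
for j in range(1,k):
  if 40<st[j,4]<3000: print(st[j],ce[j].round(1),onz('',ce[j],.2445,c).round(3))
sc=vision.capture('scene');s=sc[140:215,310:380].astype(int).sum(2);v,u=np.where(s<130);print(sorted(zip(u+310,v+140))[::6])
E
```

```text
time_s: 35.95
position: [0.4292, 0.0853, 0.3579]
0.48753246808650164
[258.38698985 191.39968137] [257.83436019  49.69105447]
[222   0  18   9 107] [231.2   2.8] [0.536 0.193 0.245]
[289   0  15  10 120] [295.7   3.8] [0.566 0.152 0.244]
[228  10  13  16  99] [234.5  16.8] [0.53  0.185 0.244]
[245  21  14  17  94] [250.2  30. ] [0.53  0.17  0.244]
[478  33  34  89 925] [502.6  64. ] [ 0.633 -0.01   0.244]
[252 182  14  19 216] [258.6 191.3] [0.428 0.085 0.244]
[(np.int64(310), np.int64(140)), (np.int64(332), np.int64(213)), (np.int64(334), np.int64(213)), (np.int64(337), np.int64(156)), (np.int64(338), np.int64(155)), (np.int64(339), np.int64(154)), (np.int64(340), np.int64(201)), (np.int64(341), np.int64(211)), (np.int64(343), np.int64(196)), (np.int64(345), np.int64(209)), (np.int64(346), np.int64(211)), (np.int64(347), np.int64(202)), (np.int64(347), np.int64(211)), (np.int64(348), np.int64(199)), (np.int64(348), np.int64(207)), (np.int64(348), np.int64(213)), (np.int64(349), np.int64(208)), (np.int64(350), np.int64(205)), (np.int64(351), np.int64(204)), (np.int64(354), np.int64(21
[... 488 characters left out ...]
.int64(368), np.int64(214)), (np.int64(369), np.int64(212)), (np.int64(370), np.int64(209)), (np.int64(371), np.int64(191)), (np.int64(371), np.int64(211)), (np.int64(372), np.int64(207)), (np.int64(372), np.int64(213)), (np.int64(373), np.int64(205)), (np.int64(373), np.int64(211)), (np.int64(374), np.int64(203)), (np.int64(374), np.int64(209)), (np.int64(375), np.int64(186)), (np.int64(375), np.int64(203)), (np.int64(375), np.int64(209)), (np.int64(376), np.int64(186)), (np.int64(376), np.int64(197)), (np.int64(376), np.int64(207)), (np.int64(376), np.int64(213)), (np.int64(377), np.int64(203)), (np.int64(377), np.int64(209)), (np.int64(378), np.int64(204)), (np.int64(379), np.int64(202))]
```

Run:
```python
from tgt import *
print(bot.tip_extent)
for z in(.222,.23,.244,.258): print(z,proj('scene',[.428,.0855,z]).round(1))
k=np.load('k3.npz');c=(k['K'],k['T'],0)
for z in(.222,.23,.244,.258): print(z,proj('',[.428,.0855,z],c).round(1))
for f,cr in(('sc5',(150,172,325,352)),):
    g=cv2.imread(f'pics/{f}.png').astype(int).sum(2)[cr[0]:cr[1],cr[2]:cr[3]];print(g)
im=cv2.imread('pics/k3.png');cv2.imwrite('pics/k3c.png',cv2.convertScaleAbs(cv2.resize(im[120:300,150:370],(770,630-0)),alpha=1.5)[:600])
```

```text
0.008
0.222 [336.8 160.8]
0.23 [337.2 159.1]
0.244 [337.9 155.9]
0.258 [338.6 152.8]
0.222 [258.6 185.2]
0.23 [258.6 187.1]
0.244 [258.5 190.7]
0.258 [258.5 194.6]
[[389 387 386 383 383 387 391 386 383 387 380 385 384 383 384 387 385 383
  392 390 389 393 393 394 395 393 393]
 [389 388 385 384 382 387 390 383 383 382 383 383 383 319 318 372 385 386
  390 393 387 387 389 398 392 390 390]
 [388 390 389 387 390 384 388 388 390 388 381 344 264 189 179 264 355 391
  391 388 389 389 393 393 394 400 391]
 [392 391 389 387 392 386 381 388 384 390 386 333 211 124 123 173 334 392
  387 396 391 396 387 400 395 396 397]
 [388 387 392 388 387 384 387 386 386 389 389 303 173 113 114 145 329 391
  387 391 394 393 394 398 397 402 398]
 [394 392 395 394 393 387 392 392 385 392 383 271 125 113 113 235 359 394
  391 393 387 390 396 395 395 394 399]
 [396 394 397 393 393 389 398 392 388 389 390 257 114 113 107 259 368 391
  394 386 386 388 390 398 397 395 395]
 [397 398 396 394 390 393 391 396 392 389 351 214 111 107 109 316 392 400
  398 393 393 391 394 394 398 399 401]
 [395 398 396 397 390 393 399 39
[... 850 characters left out ...]
 318 247 225 239 249]
 [395 393 397 397 391 397 400 401 399 401 399 398 399 398 404 402 404 404
  400 404 402 402 387 371 326 244 219]
 [399 393 392 395 390 390 396 397 405 398 393 394 399 406 403 403 401 407
  397 397 401 399 403 405 391 375 323]
 [395 392 399 393 392 395 386 389 396 400 398 402 398 398 401 399 398 399
  404 397 396 399 398 404 410 402 393]
 [390 396 390 397 389 396 391 387 396 399 394 397 398 393 400 402 397 402
  395 402 394 397 402 404 406 405 413]
 [397 396 393 394 391 388 396 396 393 391 400 398 399 401 399 402 396 403
  400 404 400 397 399 399 402 407 408]
 [394 396 396 390 390 393 398 395 396 393 394 399 401 405 399 400 394 403
  395 403 396 398 401 395 398 405 400]]
```

View pics/k3c.png

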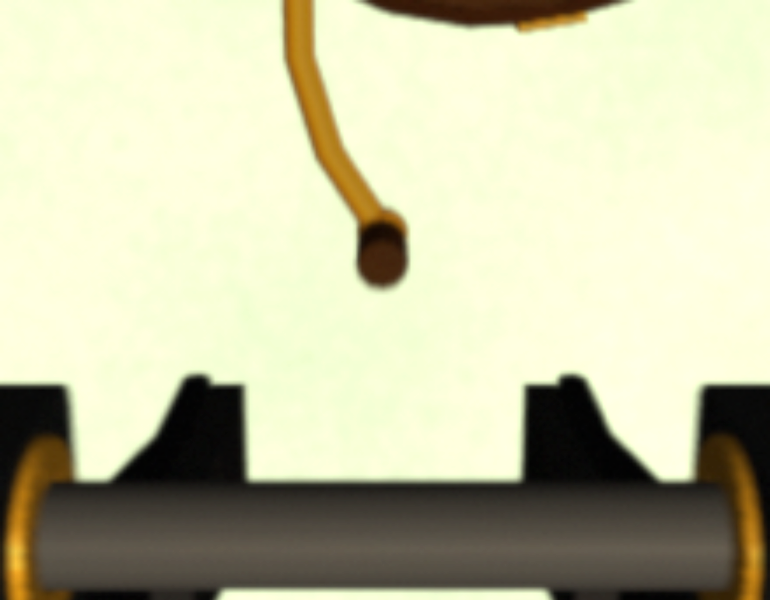

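The picture shows the knob still standing at (259,193) between the open fingers. The first pinch passed over it, so the fingers were too high, and I'll pinch about 9 mm lower.

```bash
python3 -m handwheel '[{"xyz":[-1,0,40],"delta_rot":[0,0,0],"hand":-0.3},{"xyz":[-1,0,80],"delta_rot":[0,0,0],"hand":-0.3},{"xyz":[-1,0,108],"delta_rot":[0,0,0],"hand":-0.3},{"xyz":[-1,0,119],"delta_rot":[0,0,0],"hand":-0.3},{"xyz":[-1,0,119],"delta_rot":[0,0,0],"hand":-0.3}]'
python3 -m handwheel '[{"xyz":[0,0,0],"delta_rot":[0,0,0],"hand":1},{"xyz":[0,0,0],"delta_rot":[0,0,0],"hand":1},{"xyz":[0,0,0],"delta_rot":[0,0,0],"hand":1},{"xyz":[0,0,0],"delta_rot":[0,0,0],"hand":1},{"xyz":[0,0,0],"delta_rot":[0,0,0],"hand":1}]'|tail -2
python3 -m handwheel '[{"xyz":[0,0,0],"delta_rot":[0,0,0],"hand":1},{"xyz":[0,0,0],"delta_rot":[0,0,0],"hand":1},{"xyz":[0,0,0],"delta_rot":[0,0,0],"hand":1},{"xyz":[0,0,0],"delta_rot":[0,0,0],"hand":1},{"xyz":[0,0,0],"delta_rot":[0,0,0],"hand":1}]'
```

```text
time_s: 36.67
position: [0.4282, 0.0847, 0.2373]
tcp_rot: [[0.8, 0.6, -0.002], [0.6, -0.8, 0.0], [-0.001, -0.001, -1.0]]
force: [-0.1, 0.9, 0.4]
opening: 0.648
grasp_force: 0.0
opening: 0.168
grasp_force: 0.0
time_s: 37.92
position: [0.4286, 0.0847, 0.2379]
tcp_rot: [[0.8, 0.6, -0.0], [0.6, -0.8, 0.0], [0.0, -0.0, -1.0]]
force: [-1.2, 0.8, 2.4]
opening: 0.129
grasp_force: 30.0
```

```bash
python3 arc.py 1.6,1.45,1.3,1.15,1.0
```

```text
pos [0.4286 0.0847 0.2379] r 0.121 th -1.726 F [-1.2  0.8  2.4] op 0.12896935338612736
1.6 [ 0.2 15.3 -0. ] rotz -0.137
1.45 [ 4.  33.2 -0. ] rotz -0.287
1.3 [10.5 50.3 -0. ] rotz -0.437
1.15 [19.4 66.2 -0. ] rotz -0.587
1.0 [30.7 80.6 -0. ] rotz -0.737
```

```bash
python3 -m handwheel '[{"xyz":[0,15,0],"delta_rot":[0,0,-0.137],"hand":1},{"xyz":[4,33,0],"delta_rot":[0,0,-0.287],"hand":1},{"xyz":[10.5,50,0],"delta_rot":[0,0,-0.437],"hand":1},{"xyz":[19.5,66,0],"delta_rot":[0,0,-0.587],"hand":1},{"xyz":[30.5,80.5,0],"delta_rot":[0,0,-0.737],"hand":1}]'
python3 arc.py 0.87,0.73,0.59,0.45,0.32
```

```text
time_s: 38.55
position: [0.5024, 0.0396, 0.2379]
tcp_rot: [[0.185, 0.983, 0.001], [0.983, -0.185, 0.003], [0.004, 0.001, -1.0]]
force: [2.0, 5.6, 1.9]
opening: 0.128
grasp_force: 30.0
pos [0.5024 0.0396 0.2379] r 0.1208 th -0.994 F [2.  5.6 1.9] op 0.12821042573645589
0.87 [-0.2 15.1  0. ] rotz -0.126
0.73 [ 3.1 31.9  0. ] rotz -0.266
0.59 [ 8.8 48.   0.1] rotz -0.406
0.45 [16.6 63.1  0.1] rotz -0.546
0.32 [25.7 76.1  0.1] rotz -0.676
```

```bash
python3 -m handwheel '[{"xyz":[1,15,0],"delta_rot":[0,0,-0.126],"hand":1},{"xyz":[4,32,0],"delta_rot":[0,0,-0.266],"hand":1},{"xyz":[10,48,0],"delta_rot":[0,0,-0.406],"hand":1},{"xyz":[17.5,63,0],"delta_rot":[0,0,-0.546],"hand":1},{"xyz":[26.5,76,0],"delta_rot":[0,0,-0.676],"hand":1}]'
python3 arc.py 0.26,0.2,0.14,0.08,0.03,0,-0.03
```

```text
time_s: 39.17
position: [0.5813, 0.0514, 0.2379]
tcp_rot: [[-0.47, 0.882, -0.001], [0.882, 0.47, 0.002], [0.002, 0.001, -1.0]]
force: [-0.7, 2.7, 3.8]
opening: 0.129
grasp_force: 30.0
pos [0.5813 0.0514 0.2379] r 0.121 th -0.323 F [-0.7  2.7  3.8] op 0.12912564063932494
0.26 [-0.7  7.6  0. ] rotz -0.06
0.2 [-0.1 14.9  0. ] rotz -0.12
0.14 [ 1.  22.1  0. ] rotz -0.18
0.08 [ 2.5 29.3  0. ] rotz -0.24
0.03 [ 4.1 35.2  0. ] rotz -0.29
0.0 [ 5.2 38.7  0. ] rotz -0.32
-0.03 [ 6.5 42.1  0. ] rotz -0.35
```

```bash
python3 -m handwheel '[{"xyz":[0,7.5,0],"delta_rot":[0,0,-0.06],"hand":1},{"xyz":[1,15,0],"delta_rot":[0,0,-0.12],"hand":1},{"xyz":[2,22,0],"delta_rot":[0,0,-0.18],"hand":1},{"xyz":[3.5,29.5,0],"delta_rot":[0,0,-0.24],"hand":1},{"xyz":[5,35,0],"delta_rot":[0,0,-0.29],"hand":1}]'
python3 arc.py 0.03,0,-0.03
```

```text
time_s: 39.8
position: [0.6072, 0.0698, 0.238]
tcp_rot: [[-0.702, 0.713, -0.006], [0.713, 0.702, -0.003], [0.002, -0.006, -1.0]]
force: [-4.2, -2.0, 4.6]
opening: 0.131
grasp_force: 30.0
pos [0.6072 0.0698 0.238 ] r 0.1212 th -0.059 F [-4.2 -2.   4.6] op 0.13139713849843443
0.03 [-0.9  3.6 -0. ] rotz -0.002
0.0 [-0.8  7.2 -0. ] rotz -0.032
-0.03 [-0.7 10.9 -0.1] rotz -0.062
```

```bash
python3 -m handwheel '[{"xyz":[0,2,0],"delta_rot":[0,0,-0.015],"hand":1},{"xyz":[0,4,0],"delta_rot":[0,0,-0.03],"hand":1},{"xyz":[0,5.5,0],"delta_rot":[0,0,-0.03],"hand":1},{"xyz":[0,5.5,0],"delta_rot":[0,0,-0.03],"hand":1},{"xyz":[0,5.5,0],"delta_rot":[0,0,-0.03],"hand":1}]'
python3 arc.py 0
```

```text
time_s: 40.42
position: [0.6131, 0.0754, 0.2379]
tcp_rot: [[-0.722, 0.692, -0.001], [0.692, 0.722, 0.001], [0.001, 0.0, -1.0]]
force: [-3.7, 2.9, 4.3]
opening: 0.127
grasp_force: 30.0
pos [0.6131 0.0754 0.2379] r 0.1214 th 0.008 F [-3.7  2.9  4.3] op 0.1269433796222583
0.0 [-0.6 -0.9 -0. ] rotz -0.004
```

```bash
python3 -m handwheel '[{"xyz":[0,0,0],"delta_rot":[0,0,0],"hand":-0.3},{"xyz":[0,0,0],"delta_rot":[0,0,0],"hand":-0.3},{"xyz":[0,0,0],"delta_rot":[0,0,0],"hand":-0.3},{"xyz":[0,0,-30],"delta_rot":[0,0,0],"hand":-0.3},{"xyz":[0,0,-60],"delta_rot":[0,0,0],"hand":-0.3}]'
python3 -m handwheel '[{"xyz":[0,0,-35],"delta_rot":[0,0,0],"hand":-0.3},{"xyz":[0,0,-70],"delta_rot":[0,0,0],"hand":-0.3},{"xyz":[0,0,-90],"delta_rot":[0,0,0],"hand":-0.3},{"xyz":[0,0,-90],"delta_rot":[0,0,0],"hand":-0.3},{"xyz":[0,0,-90],"delta_rot":[0,0,0],"hand":-0.3}]'|head -2
python3 - <<'E'
from tgt import *
c=cam('wrist');im=vision.capture('wrist');cv2.imwrite('pics/e1.png',im[:,:,::-1])
a=vision.capture('scene');b=vision.capture('top');cv2.imwrite('pics/e_sc.png',a[:,:,::-1]);cv2.imwrite('pics/e_top.png',b[:,:,::-1])
p=proj('',[.6129,.0743,.258],c);print('knob top exp',p)
x,y=p.round().astype(int);s=im[y-30:y+30,x-30:x+30].astype(int)
m=((s.sum(2)<170)).astype(np.uint8);k,l,st,ce=cv2.connectedComponentsWithStats(m)
for j in range(1,k):
    if st[j,4]>30: print(st[j],ce[j]+[x-30,y-30],onz('',ce[j]+[x-30,y-30],.2445,c))
h=cv2.cvtColor(im[:,:,::-1].copy(),cv2.COLOR_BGR2HSV);print('flask mouth exp',proj('',[.5535,.1004,.212],c))
m=((h[...,0]<11)&(h[...,1]>170)&(h[...,2]>70)).astype(np.uint8);m[240:]=0;k,l,st,ce=cv2.connectedComponentsWithStats(m)
for j in range(1,k):
    if st[j,4]>60: print(st[j],ce[j].round(1))
for n,u0 in(('bowl',(227,153)),('pip',(271,154)),('tumbler',(306,231))):
    d=np.abs(cv2.imread('pics/top0.png').astype(int)-b[:,:,::-1])[u0[1]-18:u0[1]+18,u0[0]-18:u0[0]+18].mean();print(n,d.round(1))
E
```

```text
time_s: 41.05
position: [0.6136, 0.0744, 0.2978]
tcp_rot: [[-0.721, 0.693, -0.001], [0.693, 0.721, -0.0], [0.001, -0.001, -1.0]]
force: [0.5, -0.9, 0.5]
opening: 0.598
grasp_force: 0.0
time_s: 41.68
position: [0.613, 0.0747, 0.3864]
knob top exp [259.35744144 186.6502751 ]
[  0   0  20  44 367] [235.58310627 175.74114441] [0.5911488  0.06297363 0.2445    ]
[ 21   0  39  47 954] [269.31027254 175.45073375] [0.61381053 0.08690313 0.2445    ]
[49 30 11 10 70] [284.27142857 190.62857143] [0.63514328 0.08704529 0.2445    ]
[46 39 12  9 45] [279.53333333 201.2       ] [0.63982301 0.07626284 0.2445    ]
flask mouth exp [237.65218902 119.00843512]
bowl 1.6
pip 1.4
tumbler 1.3
```

Run:
```python
from tgt import *
c=cam('wrist');im=vision.capture('wrist');h=cv2.cvtColor(im[:,:,::-1].copy(),cv2.COLOR_BGR2HSV)
br=((h[...,0]>=10)&(h[...,0]<26)&(h[...,1]>170)&(h[...,2]>90))
yaw=np.radians(46.4);R=np.array([[np.cos(yaw),-np.sin(yaw)],[np.sin(yaw),np.cos(yaw)]]);A=np.array([.6191,.1692])
Hh=np.array([-.073,.061])
for th in(-.04,0,.03,.07,.13,.2):
    n=0;k=0
    for ph in np.radians(np.arange(148,213,1.0)):
        q=.095*np.array([np.cos(ph),np.sin(ph)])-Hh; C,S=np.cos(-th),np.sin(-th); q=np.array([C*q[0]-S*q[1],S*q[0]+C*q[1]])+Hh
        u,v=proj('',[*(A+R@q),.222],c).round().astype(int)
        if 0<=u<512 and 0<=v<240: n+=br[v,u];k+=1
    print(th,n,k)
# amber through gap, cross-section per column in local crop, scene amber
sc=vision.capture('scene');hs=cv2.cvtColor(sc[:,:,::-1].copy(),cv2.COLOR_BGR2HSV)
m=((hs[...,0]<13)&(hs[...,1]>120)&(hs[...,2]>50));
for z in(.06,.1,.15,.2): 
    u,v=proj('scene',[.5535,.1004,z]).round().astype(int);print('scene flask',z,(u,v),hs[v-1:v+2,u-1:u+2].reshape(-1,3).mean(0).round())
for z in(.212,.17):
    u,v=proj('',[.5535,.1004,z],c).round().astype(int);print('wrist',z,(u,v),h[v-1:v+2,u-1:u+2].reshape(-1,3).mean(0).round())
    for nm,sg in(('bar open angle',1),):pass
w,t=proj('top',[.5535,.1004,.212]).round().astype(int);tp=vision.capture('top');ht=cv2.cvtColor(tp[:,:,::-1].copy(),cv2.COLOR_BGR2HSV);print('top',(w,t),ht[t,w])
```

```text
-0.04 65 65
0 65 65
0.03 64 65
0.07 63 65
0.13 54 65
0.2 36 65
scene flask 0.06 (np.int64(338), np.int64(222)) [50. 91. 54.]
scene flask 0.1 (np.int64(340), np.int64(214)) [ 24. 105.  53.]
scene flask 0.15 (np.int64(343), np.int64(205)) [ 15. 129.  68.]
scene flask 0.2 (np.int64(345), np.int64(195)) [ 15. 139.  85.]
wrist 0.212 (np.int64(238), np.int64(119)) [ 20. 216. 152.]
wrist 0.17 (np.int64(240), np.int64(118)) [ 19. 221. 147.]
top (np.int64(169), np.int64(185)) [ 12 108  83]
```

Run:
```python
from tgt import *
a=cv2.imread('pics/sc3.png').astype(int).sum(2);b=cv2.imread('pics/e_sc.png').astype(int).sum(2)
for z in(.23,.2445,.258):print(z,proj('scene',[.6129,.0743,z]).round(1), 'th=.13',proj('scene',[.6012,.0635,z]).round(1))
u,v=proj('scene',[.6129,.0743,.2445]).round().astype(int)
d=(a-b)[v-10:v+10,u-12:u+13]; y,x=np.where(d>70);print(len(x),x.mean()+u-12,y.mean()+v-10,(x.min()+u-12,x.max()+u-12,y.min()+v-10,y.max()+v-10)); print(b[v-8:v+8,u-9:u+10])
```

```text
0.23 [341. 204.] th=.13 [336.8 200.8]
0.2445 [341.8 200.9] th=.13 [337.6 197.7]
0.258 [342.6 197.9] th=.13 [338.3 194.7]
201 344.5273631840796 199.48756218905473 (np.int64(333), np.int64(351), np.int64(191), np.int64(210))
[[402 404 400 398 400 405 404 408 345 228 179 216 226 193 179 195 194 185
  288]
 [405 398 402 397 397 397 403 406 355 218 197 224 205 189 194 193 192 177
  283]
 [398 400 399 399 399 400 404 400 307 191 210 227 181 165 166 168 168 203
  339]
 [403 399 401 398 394 398 403 402 267 162 192 184 148 143 139 135 122 303
  346]
 [404 403 399 404 398 403 407 358 229 137 136 143 132 146 131 128 123 227
  313]
 [401 394 398 399 395 407 361 261 158 116 120 126 128 137 137 128 144 172
  198]
 [403 400 394 400 403 362 267 157 111 110 122 124 114 137 139 130 159 166
  161]
 [401 402 397 399 333 244 169 115  95 107 109 101 125 130 131 136 169 175
  163]
 [402 397 396 332 238 169 147 120  99 100 104 100 124 135 130 126 163 169
  159]
 [400 397 335 230 178 167 148 115 103  99  98  92 128 138 131 124 154 155
  149]
 [343 300 231 182 179 178 157 118  92 102  91 116 123 130 127 128 143 149
  135]
 [262 242 224 221 225 231 220 173 116  99 109 123 142 143 132 134 139 132
  113]
 [236 236 231 235 238 240 225 206 175 160 173 156 137 144 146 132 133 119
  118]
 [221 202 189 188 198 208 208 208 221 214 180 157 159 154 145 128 119 107
  143]
 [326 221 209 203 194 188 164 171 217 232 167 154 159 144 126 116 112 116
  170]
 [304 231 222 212 193 177 159 131 193 226 193 157 131 111 115 114 109 109
  179]]
```

The knob is at scene (342,201) against (341.8,200.9) for shut, so the bar is home. The flask is seated and nothing else has moved. Handing in.

```bash
python3 -c "
from rig import workorder
print(workorder.hand_in())"
```

```text
the job is handed in; nothing more can be done
None
```

The job is handed in at about 42 s: turret turned one position, amber flask stood on the shelf and re-gripped by the neck, then lowered into the empty bay broad side outwards; the bar's knob measures at its shut position, and the bowl, tumbler and pipette stand look unmoved. The turret needed a second turn and the knob a second pinch.

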